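Fill a gift tin through the funnel, compartment by compartment, and close it

ROBOT

A 6-joint arm with a two-finger parallel gripper is mounted at the origin on the work surface. World frame = base frame: x ahead of the robot, y to its left, z up, the work surface at z = 0. Lengths are in m, angles in rad, forces in N, time in s.
With the tool pointing down it reaches from about 0.35 to 0.95 m from the base axis. Payload 17.4 kg.
Tool frame: the origin (TCP) lies between the finger pads; the fingertips stand 17 mm ahead of it and the grasp point (between the pads) lies 2 mm behind it; z points along the fingers, y is the line along which they close (so a half turn about z gives the same grasp; the last joint's range is limited). The gripper opens to 93 mm and grips with 3 to 60 N. Pads are 15 mm wide; open, the fingers measure 128 mm over their backs; the gripper's body (75 mm by 188 mm) begins 65 mm behind the grasp point.
Start: joints at [-1.279, 0.116, 1.442, -0, 1.584, -0.038], TCP at [0.219, -0.639, 0.236] pointing down, gripper open.
Joint ranges: [-2.83, 2.83], [-0.83, 2.19], [0.07, 2.5], [-1.14, 4.28], [0.01, 3], [-2.97, 2.97]. Speed limits (rad/s): [1.89, 1.89, 2.22, 3.14, 3.14, 3.14].

INTERFACE

Orientations are given as [roll, pitch, yaw] about the fixed x, y, z axes, in that order (R = Rz(yaw) Ry(pitch) Rx(roll)).
In Python, from station import get_state, get_image, camera_info, job_done, recognise gives the robot as it stands.
- The arm moves only by the shell command python3 -m jog 'ROWS' [OPENING]. ROWS is JSON, a list of rows, each a list of 2 entries, a list of its own where there are three numbers: the shift along the tool's x, y, z in mm, then the turn, a rotation vector about the tool's x, y, z in degrees. A call has 1 to 10 rows; each row is the pose to reach, as a shift and turn from the pose commanded when the call began, along the tool's axes at that moment; what a row does not reach only later rows make up. A row lasts 1/12 s, in which the tool goes at most 41.7 mm and 7.16 degrees, less where a joint would pass 70% of its speed; a pose out of reach is approached as far as the arm can. A call with a gripper value outside its range is refused whole. OPENING is the opening, from -1 (shut) to 1 (fully open), set as the call begins (- or left out, the last holds). The fingers move at their own pace and stop on an object; the grip force is fixed at half the most. Time passes only in rows, so rows that repeat a pose let the fingers close. It gives the time, the measured TCP pose, the force, the opening and the grip force at its end, in the units of the state.
- get_state(): the state, without advancing time (a new reading comes with each control period).
- get_image(name): name is "scene" or "side" or "wrist"; returns (picture, depth): 420x560x3 uint8, blue, green, red; 420x560 float32, m along the optical axis (not along the pixel's ray), 0 where there is no reading.
- camera_info(name): a dict with "fx", "fy", "cx", "cy" (pixels), "k1" (the pictures are not rectified: a ray, as slopes to the right and down, at radius r is drawn at 1 + k1 r^2 times it, then the intrinsics apply), "rvec" (rotation vector, rad) and "tvec" (3), from world to camera coordinates, as OpenCV has them. Camera axes: x right, y down, z forward; pixel columns grow to the right and rows downward; lengths in m; the calibration is good to about 2 mm. A picture is of the moment at which its call begins: read the wrist's pose just before it. camera_info takes no time and is no camera call; for the wrist camera it gives the pose at the moment of the call.
- job_done(): hands the job in; it is judged then, once.
Trained networks look in the newest picture that a camera, given by its name, has taken for a name from the list of things; names that differ only in an ending like _2 or _b are one class to them, and where a whole thing is asked for, a point or a joint stands for the part that bears it (a point fixed in the world has none). Each returns a list of dicts, best first, with "score" (0 to 1); they miss things now and then, are a little off and sometimes report something else, mostly with a low value. They report only what shows in the picture. A call takes as long as a camera call.
- recognise(camera, label): "extent" ([left, top, width, height] in pixels, round what is visible of it).
The state is a dict: "clock": time; "joints": joint angles; "dq": joint speeds; "tau": joint torques, N m; "tcp_pos": TCP position; "ee_rot": TCP orientation; "contact_force": force on the tool from outside, world axes, zero at the start; "torque": the same for the moment, N m; "opening": finger opening in m; "grasp_force": force on a finger pad.
Only numpy, scipy, OpenCV 4.12 (cv2) and the standard library are available. Lean on these libraries where they do the work, as an engineer would, in place of code of your own. Each camera call takes 0.05 s, during which the arm holds its last target. There are 200 camera calls.

TASK

Fill the gift tin through the fixed funnel from the three weighing scoops, moving the sliding carriage so that the right compartment is under the spout for each: first the round truffles into the far compartment, then the sugar cubes into the near left one, then the almonds into the near right one (left and right as seen from the robot); leave out a kind whose scoop is empty, and keep each compartment under the spout until all its pieces lie in it. Set every emptied scoop back down level on the counter; at the end all three scoops stand so, with the carriage pulled fully out towards the robot, the lid fully down on the tin, and the jar, the mug and the brush on the counter left alone.

Things in the scene. Friction and masses are not known exactly. Their poses are not given: they have to be found in the camera images.
- spout (a point): Lower end (centre) of a fixed steel funnel, 86 mm above the counter. Bore 44 mm; its cone opens to a rim 151 mm above the counter, 108 mm across (102 inside). x axis: along slide_x, away from the robot; y: left. A bracket at heights 97 to 105 mm leads along +x to a column 120 to 150 mm beyond the spout axis, 105 mm high.
- slide_x (a joint): long slide of the carriage: 0 is fully out, at the stop nearest the robot; grows to 0.19 m along the spout's +x. The tin's centre is under the spout at 0.145 (with slide_y 0). Friction about 2.5 N, light damping; stays where it is left; both slides move freely together.
- slide_y (a joint): cross slide of the carriage: 0 is the middle, range -0.04 to +0.04 m, positive to the left (spout's +y). Friction about 2.5 N.
- tin (a point): centre of the underside of the open steel gift tin fixed on the carriage, 32 mm above the counter; axes as the spout's. Outside 121 (x) by 113 (y) by 45 mm high: rim 77 mm above the counter; 3 mm walls and partitions, all as high as the rim.
- cell_far (a point): floor centre of the single compartment in the far half of the tin, for truffles: 58 by 58 mm, 42 mm deep, 28.5 mm beyond the tin's centre. The blocks on its two sides are solid.
- cell_left (a point): floor centre of the near left compartment, for sugar cubes: 54 (x) by 52 (y) mm, 42 mm deep; at x -30.5, y +27.5 mm from the tin's centre.
- cell_right (a point): floor centre of the near right compartment, for almonds: 54 by 52 mm, 42 mm deep; at x -30.5, y -27.5 mm from the tin's centre.
- post (a point): grip point, 64 mm above the counter, on the upright black round post (20 mm thick, top at 80 mm) that drives the carriage. It stands on an arm (top 32 mm above the counter), 150 mm to the left (+y) of the tin's centre. Pinch it from above and drag the carriage in x and y.
- lid: loose steel lid, right way up; origin: centre of its lower edge. Outside 133 (x) by 125 (y), 16 mm high; skirt 12 mm deep, inside 127 by 119: 3 mm play on the tin. Seated: origin 33 mm above tin, x along the tin's x, either way round. Wooden handle on its middle, 50 (x) by 14 (y), 16 to 46 mm above the lower edge: pinch across y at 38 mm. 0.2 kg. May be knocked aside.
- scoop_truffles: loose steel scoop with 0 to 3 truffles in it (it may be empty), 70 x 68 x 36 mm, 3 mm walls, open towards its -x; origin: centre of underside, height 0 on the counter. Floor slopes 8 deg down to the back. Lip at x -35, height 16. Handle 14 x 14 mm, x +34 to +102, height 28 to 42: pinch across y at x +68, height 35. Empties when the mouth dips 50 to 60 deg (negative turn about its y). 0.12 kg.
- truffle1_center (a point): dark chocolate truffle, ball of 20 mm diameter, 12 g (this point is its centre); starts in scoop_truffles and may be absent.
- truffle2_center (a point): dark chocolate truffle, ball of 20 mm diameter, 12 g (this point is its centre); starts in scoop_truffles and may be absent.
- truffle3_center (a point): dark chocolate truffle, ball of 20 mm diameter, 12 g (this point is its centre); starts in scoop_truffles and may be absent.
- scoop_cubes: loose steel scoop with 0 to 3 cubes in it (it may be empty), 70 x 68 x 36 mm, 3 mm walls, open towards its -x; origin: centre of underside, height 0 on the counter. Floor slopes 8 deg down to the back. Lip at x -35, height 16. Handle 14 x 14 mm, x +34 to +102, height 28 to 42: pinch across y at x +68, height 35. Empties when the mouth dips 50 to 60 deg (negative turn about its y). 0.12 kg.
- cube1: white sugar cube, 14 mm, 12 g; origin in the middle of its underside; starts in scoop_cubes and may be absent.
- cube2: white sugar cube, 14 mm, 12 g; origin in the middle of its underside; starts in scoop_cubes and may be absent.
- cube3: white sugar cube, 14 mm, 12 g; origin in the middle of its underside; starts in scoop_cubes and may be absent.
- scoop_almonds: loose steel scoop with 0 to 3 almonds in it (it may be empty), 70 x 68 x 36 mm, 3 mm walls, open towards its -x; origin: centre of underside, height 0 on the counter. Floor slopes 8 deg down to the back. Lip at x -35, height 16. Handle 14 x 14 mm, x +34 to +102, height 28 to 42: pinch across y at x +68, height 35. Empties when the mouth dips 50 to 60 deg (negative turn about its y). 0.12 kg.
- almond1: brown sugared almond, round-ended rod 13 mm thick and 22 mm long (its x), 12 g; origin in the middle of its underside; starts in scoop_almonds and may be absent.
- almond2: brown sugared almond, round-ended rod 13 mm thick and 22 mm long (its x), 12 g; origin in the middle of its underside; starts in scoop_almonds and may be absent.
- almond3: brown sugared almond, round-ended rod 13 mm thick and 22 mm long (its x), 12 g; origin in the middle of its underside; starts in scoop_almonds and may be absent.
- jar: glass jar, standing or lying about on the counter; not part of the job, leave it alone.
- mug: white mug, standing or lying about on the counter; not part of the job, leave it alone.
- pastry_brush: pastry brush, standing or lying about on the counter; not part of the job, leave it alone.

How it is judged:
By the outcome, as a careful person would: the job done as asked, in the order asked, and still so for the second after the job is handed in, with the robot touching nothing.
Of truffle1, truffle2, truffle3, cube1, cube2, cube3, almond1, almond2, almond3 only 3 to 7 are there at a start; the rules pass over those that are not, and their reading is None.
At some moment in a run one of lid may be knocked a few centimetres aside while the robot is not near it.
It also fails if it takes over 210 s, if anything falls off the work surface, if the arm or the gripper's body presses on something with over 40 N, if the wrist force passes 120 N, or if a joint passes its speed limit or range.

## Working session

There is one attempt and no reset: what is moved stays moved. The work goes in short steps, Python scripts to look and compute and a shell command to move; the robot and the scene stay as the last step left them, time stands still between calls to the robot, and variables do not carry over. Pictures are saved under pics/ and viewed, at most 14 in all, crops included, and the job is handed in when it is done.

```bash
ls; mkdir -p pics
cat > h.py <<'E'
import numpy as np, cv2
from station import *
from scipy.spatial.transform import Rotation as R
def cloud(name):
    ci=camera_info(name); im,d=get_image(name)
    K=np.array([[ci['fx'],0,ci['cx']],[0,ci['fy'],ci['cy']],[0,0,1.]])
    v,u=np.mgrid[0:d.shape[0],0:d.shape[1]]
    n=cv2.undistortPoints(np.stack([u,v],-1).reshape(-1,1,2).astype(np.float64),K,np.array([ci['k1'],0,0,0.])).reshape(d.shape+(2,))
    P=np.dstack([n*d[...,None],d]); Rm=cv2.Rodrigues(np.array(ci['rvec'],float))[0]
    W=(P-np.array(ci['tvec']).reshape(3))@Rm
    W[d==0]=np.nan
    return im,W
E
python3 - <<'E'
from h import *
for c in ['scene','side','wrist']:
    im,W=cloud(c); cv2.imwrite(f'pics/{c}0.png',im); np.save(f'{c}0.npy',W)
    if c!='wrist':
        for l in ['scoop_truffles','scoop_cubes','scoop_almonds','lid','post','tin','spout','jar','mug','pastry_brush','truffle1_center','cube1','almond1']:
            try: r=recognise(c,l)
            except Exception as e: print(l,e); continue
            o=[]
            for q in r[:3]:
                x,y,w,h=map(int,q['extent']); p=W[max(0,y+h//2),x+w//2]
                o.append((round(q['score'],2),x,y,w,h,p.round(3).tolist()))
            print(c,l,o)
print(get_state())
E
```

```text
pics
scene scoop_truffles [(0.86, 331, 188, 28, 29, [0.543, 0.219, 0.036]), (0.58, 141, 155, 50, 38, [0.54, -0.368, 0.031])]
scene scoop_cubes [(0.71, 396, 187, 31, 31, [0.496, 0.421, 0.034])]
scene scoop_almonds [(0.76, 362, 183, 30, 32, [0.502, 0.316, 0.03])]
scene lid [(0.91, 140, 158, 50, 33, [0.541, -0.371, 0.031]), (0.34, 235, 158, 73, 45, [0.544, -0.014, 0.082])]
scene post [(0.93, 235, 158, 73, 45, [0.544, -0.014, 0.082])]
scene tin [(0.64, 249, 158, 58, 44, [0.5, -0.001, 0.043])]
scene spout [(0.94, 207, 158, 100, 85, [0.587, -0.049, 0.028])]
scene jar [(0.64, 309, 238, 23, 38, [0.813, 0.179, 0.091]), (0.21, 226, 161, 84, 42, [0.547, -0.023, 0.074])]
scene mug [(0.62, 306, 238, 27, 42, [0.81, 0.177, 0.078]), (0.59, 355, 221, 28, 39, [0.665, 0.306, 0.019])]
scene pastry_brush [(0.76, 157, 203, 47, 12, [0.667, -0.275, 0.018])]
scene truffle1_center []
scene cube1 []
scene almond1 []
side scoop_truffles [(0.97, 229, 279, 64, 31, [0.531, 0.245, 0.027]), (0.75, 168, 223, 27, 39, [0.763, 0.205, 0.071]), (0.56, 282, 191, 63, 70, [0.509, 0.004, 0.065])]
side scoop_cubes [(0.55, 194,
[... 1014 characters left out ...]
])]
{'clock': 1.45, 'joints': array([-1.27878186e+00,  1.16005893e-01,  1.44160957e+00,  1.23389384e-05,
        1.58397326e+00, -3.78080911e-02]), 'dq': array([-3.59485456e-05,  4.83463435e-04,  2.01904982e-03, -6.03916264e-04,
       -2.14269086e-03,  5.70784465e-04]), 'tau': array([-5.25656105e-04, -7.20991158e+01, -6.22760224e+01,  7.79569871e-02,
        1.82862813e-02, -1.71138265e-05]), 'tcp_pos': array([ 0.21860846, -0.63863094,  0.23563622]), 'ee_rot': array([ 3.14158826e+00, -1.21804352e-05,  3.29822719e-01]), 'contact_force': array([-0.20995706,  0.25739535,  0.66410391]), 'torque': array([-0.04074102,  0.01424817, -0.01928387]), 'grasp_force': 0.0, 'opening': 0.09301548861286225}
```

Run:
```python
import cv2,numpy as np
a=cv2.imread('pics/scene0.png');b=cv2.imread('pics/side0.png')
A=cv2.resize(a[140:290,120:440],None,fx=2.5,fy=2.5,interpolation=cv2.INTER_CUBIC)
cv2.imwrite('pics/sc.png',A)
B=cv2.resize(b[150:400,130:400],None,fx=2.2,fy=2.2,interpolation=cv2.INTER_CUBIC)
cv2.imwrite('pics/si.png',B)
```

```text
(no output)
```

View pics/sc.png

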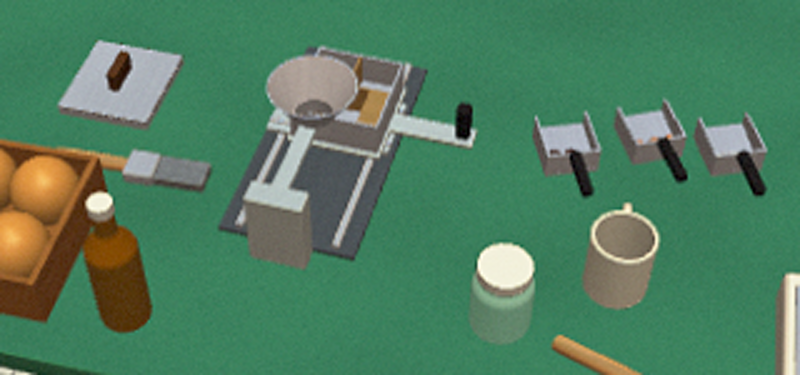

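View pics/si.png

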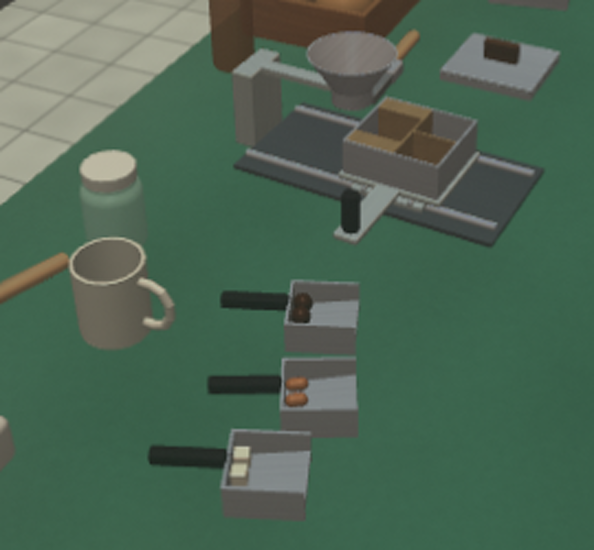

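The side view shows two truffles at about (302,307), two almonds at (296,391) and two cubes at (240,463) in their scoops, all with handles pointing away from the robot. The carriage is near its out stop, the post is at (350,212), and the lid is off to the right. Next I'll measure the poses.

```bash
cat >> h.py <<'E'
def merged(tag='0',cams=('scene','side')):
    P=[];C=[]
    for c in cams:
        W=np.load(f'{c}{tag}.npy');im=cv2.imread(f'pics/{c}{tag}.png')
        P.append(W.reshape(-1,3));C.append(im.reshape(-1,3).astype(int))
    P=np.vstack(P);C=np.vstack(C);k=np.isfinite(P).all(1);return P[k],C[k]
def box(P,x0,x1,y0,y1,z0,z1): return (P[:,0]>x0)&(P[:,0]<x1)&(P[:,1]>y0)&(P[:,1]<y1)&(P[:,2]>z0)&(P[:,2]<z1)
def scoopfit(P,C,yc):
    k=box(P,.40,.66,yc-.05,yc+.05,.012,.05); p=P[k];c=C[k]
    dark=(c.max(1)<70)&(p[:,2]>.024)
    st=(c.max(1)-c.min(1)<40)&(c.max(1)>75)&(p[:,2]<.042)
    return p[dark],p[st]
E
python3 - <<'E'
from h import *
for cams in (('scene',),('side',)):
    P,C=merged('0',cams)
    print(cams)
    for n,yc in [('truf',.235),('alm',.335),('cub',.432)]:
        d,s=scoopfit(P,C,yc)
        d=d[d[:,0]>np.median(s[:,0])+.02] if len(s) else d
        q=lambda a:np.percentile(a,[2,50,98],axis=0).round(3).tolist()
        print(n,len(d),q(d) if len(d) else 0,'\n   ',len(s),q(s),cv2.minAreaRect(s[:,:2].astype(np.float32)*1000))
        if len(d): print('   hand',cv2.minAreaRect(d[:,:2].astype(np.float32)*1000))
    dk=C.max(1)<70
    pst=P[dk&box(P,.40,.70,.06,.19,.04,.1)]; print('post',len(pst),np.percentile(pst,[2,50,98],axis=0).round(3).tolist())
    l=P[box(P,.4,.65,-.5,-.25,.009,.022)]; print('lid',cv2.minAreaRect(l[:,:2].astype(np.float32)*1000))
    l=P[box(P,.4,.65,-.5,-.25,.026,.06)]; print('lidh',cv2.minAreaRect(l[:,:2].astype(np.float32)*1000),l[:,2].max())
    f=P[box(P,.4,.75,-.2,.1,.115,.165)]; print('fun',np.percentile(f,[0.5,50,99.5],axis=0).round(3).tolist(),cv2.minEnclosingCircle(f[f[:,2]>.14][:,:2].astype(np.float32)*1000))
    f=P[box(P,.3,.75,-.2,.1,.07,.08)]; print('tinrim',cv2.minAreaRect(f[:,:2].astype(np.float32)*1000))
    f=P[box(P,.58,.8,.24,.40,.02,.2)]; print('mug',np.percentile(f,[1,50,99.5],axis=0).round(3).tolist())
    f=P[box(P,.7,.9,.12,.24,.02,.2)]; print('jar',np.percentile(f,[1,50,99.5],axis=0).round(3).tolist())
E
```

```text
('scene',)
truf 90 [[0.536, 0.228, 0.032], [0.573, 0.243, 0.042], [0.603, 0.258, 0.047]] 
    341 [[0.449, 0.188, 0.013], [0.504, 0.224, 0.019], [0.551, 0.282, 0.038]] ((496.783447265625, 228.97930908203125), (87.01158142089844, 133.46263122558594), 74.2840805053711)
   hand ((565.1035766601562, 240.95907592773438), (82.45730590820312, 13.30783462524414), 20.16449546813965)
alm 94 [[0.495, 0.333, 0.033], [0.525, 0.351, 0.041], [0.553, 0.37, 0.047]] 
    327 [[0.42, 0.289, 0.012], [0.459, 0.326, 0.021], [0.505, 0.383, 0.039]] ((479.86602783203125, 328.7021789550781), (95.22782135009766, 132.46749877929688), 75.72989654541016)
   hand ((523.0111083984375, 351.11224365234375), (66.76207733154297, 16.77009391784668), 25.831893920898438)
cub 89 [[0.491, 0.434, 0.032], [0.527, 0.448, 0.041], [0.556, 0.465, 0.048]] 
    338 [[0.421, 0.385, 0.012], [0.458, 0.425, 0.02], [0.504, 0.466, 0.039]] ((460.3805236816406, 424.6717529296875), (75.5604476928711, 71.05438995361328), 21.693218231201172)
   hand ((522.592041015625, 448.5149841308594), (71.97752380371094, 21.663982391357422), 12.5114612579
[... 1808 characters left out ...]
25)
post 141 [[0.523, 0.089, 0.041], [0.53, 0.1, 0.067], [0.542, 0.105, 0.083]]
lid ((551.425537109375, -358.010498046875), (236.68997192382812, 161.89501953125), 15.51655387878418)
lidh ((568.5524291992188, -333.6386413574219), (182.9381103515625, 37.6805534362793), 31.955745697021484) 0.0512169043265122
fun [[0.557, -0.129, 0.116], [0.614, -0.098, 0.139], [0.661, -0.024, 0.154]] ((609.6809692382812, -77.79440307617188), 56.634521484375)
tinrim ((583.9739990234375, -62.75726318359375), (214.50843811035156, 284.8260498046875), 54.566070556640625)
mug [[0.584, 0.254, 0.021], [0.687, 0.309, 0.058], [0.736, 0.344, 0.087]]
jar [[0.748, 0.154, 0.022], [0.768, 0.199, 0.075], [0.811, 0.218, 0.104]]
```

```bash
cat >> h.py <<'E'
def rpy(a): return R.from_euler('xyz',a)
def go(p,rot,st=None):
    s=get_state(); r0=rpy(s['ee_rot']); p0=np.array(s['tcp_pos'])
    d=r0.inv().apply(np.array(p)-p0)*1000; t=np.degrees((r0.inv()*rot).as_rotvec())
    print('shift',d.round(1).tolist(),'turn',t.round(2).tolist(),'rows',round(max(np.linalg.norm(d)/41.7,np.linalg.norm(t)/7.16),1))
def down(yaw): return R.from_euler('xyz',[np.pi,0,yaw])
E
python3 - <<'E'
from h import *
s=get_state();ci=camera_info('wrist');Rm=cv2.Rodrigues(np.array(ci['rvec'],float))[0]
r0=rpy(s['ee_rot'])
print('cam in tool',r0.inv().apply(-Rm.T@np.array(ci['tvec']).reshape(3)-s['tcp_pos']).round(4), '\naxis', r0.inv().apply(Rm.T[:,2]).round(3), ci['fx'])
go([.46,.0,.42],down(-.35)); go([.3,-.35,.35],down(-.35))
E
```

```text
cam in tool [ 0.0816  0.0008 -0.1489] 
axis [-0.295  0.     0.956] 297.8662263673987
shift [435.2, -526.0, -184.4] turn [0.0, -0.0, 38.95] rows 17.0
shift [170.5, -246.7, -114.4] turn [0.0, -0.0, 38.95] rows 7.7
```

```bash
python3 -m jog '[[[0,0,-60],[0,0,0]],[[0,0,-114],[0,0,0]],[[170,-247,-114],[0,0,39]],[[170,-247,-114],[0,0,39]],[[170,-247,-114],[0,0,39]],[[170,-247,-114],[0,0,39]],[[170,-247,-114],[0,0,39]],[[170,-247,-114],[0,0,39]],[[170,-247,-114],[0,0,39]],[[170,-247,-114],[0,0,39]]]'; python3 -c "
from h import *
go([.46,.0,.42],down(-.35))"
```

```text
clock: 2.28
tcp_pos: [0.3002, -0.3459, 0.3514]
ee_rot: [3.141, -0.003, -0.349]
contact_force: [0.3, -0.0, 0.7]
opening: 0.0928
grasp_force: 0.0
shift [32.0, -379.7, -68.8] turn [0.04, -0.16, 0.05] rows 9.3
```

```bash
python3 -m jog '[[[32,-380,-69],[0,0,0]],[[32,-380,-69],[0,0,0]],[[32,-380,-69],[0,0,0]],[[32,-380,-69],[0,0,0]],[[32,-380,-69],[0,0,0]],[[32,-380,-69],[0,0,0]],[[32,-380,-69],[0,0,0]],[[32,-380,-69],[0,0,0]],[[32,-380,-69],[0,0,0]],[[32,-380,-69],[0,0,0]]]';  python3 -m jog '[[[0,0,0],[0,0,0]],[[0,0,0],[0,0,0]]]' >/dev/null;python3 - <<'E'
from h import *
im,W=cloud('wrist'); cv2.imwrite('pics/wrist1.png',im); np.save('wrist1.npy',W)
P,C=merged('1',('wrist',))
# topdown orthomap 1px=1mm, x up, y left
m=np.zeros((520,800,3),np.uint8); o=np.argsort(P[:,2])
r=((.78-P[:,0])*1000).astype(int); c=((.52-P[:,1])*1000).astype(int)
for i in o:
    if 0<=r[i]<520 and 0<=c[i]<800: m[r[i]:r[i]+2,c[i]:c[i]+2]=C[i]
cv2.imwrite('pics/top1.png',m)
E
```

```text
clock: 3.12
tcp_pos: [0.4615, -0.0001, 0.4193]
ee_rot: [-3.141, -0.0, -0.347]
contact_force: [-0.8, -0.0, 0.6]
opening: 0.0932
grasp_force: 0.0
```

View pics/top1.png

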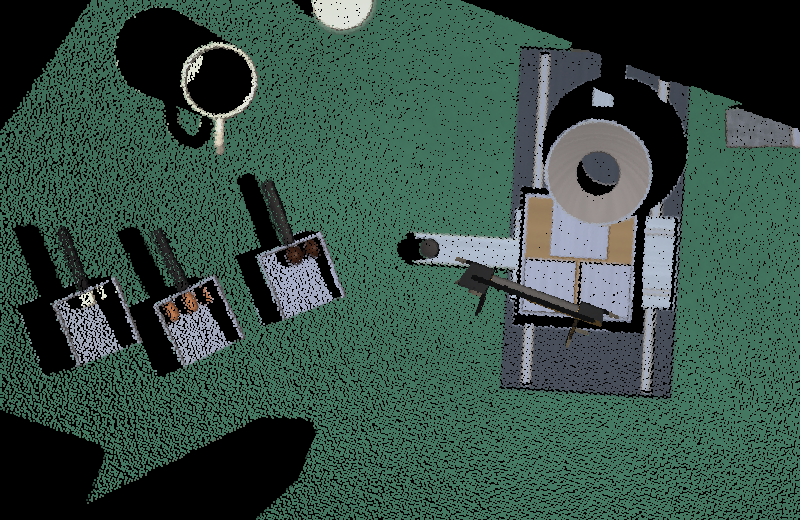

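The top-down map (1 px = 1 mm) shows the funnel at (600,170), the post at (428,248) and the tin at about (578,258), with its axis turned about -3°. The scoop handles sit at (275,210), (168,255) and (70,258), and there are three almonds.

```bash
cat >> h.py <<'E'
def sfit(P,C,c0):
    """scoop pose: c0 ~ world xy of body centre -> origin xy, yaw (+x along handle)"""
    from scipy.optimize import minimize
    k=np.hypot(P[:,0]-c0[0],P[:,1]-c0[1])<.14
    p=P[k];c=C[k]
    d=p[(c.max(1)<70)&(p[:,2]>.032)&(p[:,2]<.05)&(p[:,0]>c0[0]+.03)&(abs(p[:,1]-c0[1]-.0)<.06)]
    if len(d)<15: return None
    m=np.median(d[:,:2],0); d=d[np.hypot(*(d[:,:2]-m).T)<.045]
    vx,vy,x,y=cv2.fitLine(d[:,:2].astype(np.float32),cv2.DIST_HUBER,0,.001,.001).ravel(); v=np.array([vx,vy]); v*=np.sign(v[0])
    t=(d[:,:2]-[x,y])@v; tip=np.percentile(t,98)
    o=np.array([x,y])+v*(tip-.102); n=np.array([-v[1],v[0]])
    b=p[(p[:,2]>.010)&(p[:,2]<.04)][:,:2]-o; l=b@v; w=b@n
    s=(l<.03)&(l>-.05)&(abs(w)<.045)
    return o.round(4),np.degrees(np.arctan2(v[1],v[0])).round(1),'grip',(o+v*.068).round(4),'body l',np.percentile(l[s],[1,99]).round(4),'w',np.percentile(w[s],[1,99]).round(4),'top',np.median(d[:,2]).round(4)
E
python3 - <<'E'
from h import *
P,C=merged('1',('wrist',))
f=P[box(P,.54,.70,-.15,-.02,.143,.16)]; print('rim',cv2.minEnclosingCircle((f[:,:2]*1000).astype(np.float32)),np.median(f[:,2]))
f=P[box(P,.5,.58,.06,.14,.072,.09)]; print('post',np.median(f,0),len(f),cv2.minEnclosingCircle((f[:,:2]*1000).astype(np.float32)))
k=box(P,.44,.60,-.14,.02,.066,.085)&(C.max(1)>75); f=P[k];rc=cv2.minAreaRect((f[:,:2]*1000).astype(np.float32)); print('tin',rc,len(f))
for n,c in [('truf',(.50,.22)),('alm',(.46,.32)),('cub',(.455,.425))]: print(n,sfit(P,C,c))
# rail yaw
rl=P[box(P,.38,.50,-.14,.0,.0,.05)&(C.min(1)>150)]
for y0,y1 in ((-.02,.0),(-.14,-.11)):
    q=P[(P[:,0]>.40)&(P[:,0]<.45)&(P[:,1]>y0)&(P[:,1]<y1)&(C.min(1)>130)]
    if len(q)>5: print(cv2.fitLine((q[:,:2]*1000).astype(np.float32),cv2.DIST_HUBER,0,.01,.01).ravel())
E
```

```text
rim ((607.9249267578125, -77.8734359741211), 53.68680953979492) 0.14845310401356612
post [0.53170192 0.09127721 0.07971999] 126 ((531.5359497070312, 91.89814758300781), 9.937397003173828)
tin ((522.6248168945312, -58.21571731567383), (113.59899139404297, 122.0887451171875), 86.45257568359375) 1782
truf (array([0.5024, 0.2169]), np.float32(20.6), 'grip', array([0.566 , 0.2408]), 'body l', array([-0.0308,  0.0292]), 'w', array([-0.0324,  0.0358]), 'top', np.float64(0.0411))
alm (array([0.4585, 0.317 ]), np.float32(26.5), 'grip', array([0.5193, 0.3474]), 'body l', array([-0.0319,  0.0292]), 'w', array([-0.0309,  0.0384]), 'top', np.float64(0.041))
cub (array([0.4577, 0.419 ]), np.float32(22.6), 'grip', array([0.5205, 0.4451]), 'body l', array([-0.0325,  0.0293]), 'w', array([-0.0303,  0.0384]), 'top', np.float64(0.0407))
[ 9.9795306e-01 -6.3950300e-02  4.2550040e+02 -7.0296946e+00]
[ 9.9825656e-01 -5.9024490e-02  4.2544775e+02 -1.2671036e+02]
```

```bash
cat >> h.py <<'E'
PHI=np.radians(-3.55); ex=np.array([np.cos(PHI),np.sin(PHI),0]); ey=np.array([-np.sin(PHI),np.cos(PHI),0])
SP=np.array([.608,-.078,0])
def post_at(sx,sy): return SP+(sx-.145)*ex+(sy+.15)*ey
YP=PHI+np.pi/2
E
python3 - <<'E'
from h import *
print(post_at(.0587,.0144))
go([.5317,.0915,.20],down(YP))
E
```

```text
[0.53204517 0.0914282  0.        ]
shift [34.4, -114.8, 218.4] turn [-0.0, 0.03, -106.53] rows 14.9
```

```bash
python3 -m jog '[[[8,-28,54],[0,0,-7]],[[16,-57,110],[0,0,-14]],[[34,-115,160],[0,0,-21]],[[34,-115,218],[0,0,-28]],[[34,-115,218],[0,0,-35]],[[34,-115,218],[0,0,-42]],[[34,-115,218],[0,0,-49]],[[34,-115,218],[0,0,-56]],[[34,-115,218],[0,0,-63]],[[34,-115,218],[0,0,-70]]]' ; python3 -m jog '[[[0,0,0],[0,0,-7]],[[0,0,0],[0,0,-14]],[[0,0,0],[0,0,-21]],[[0,0,0],[0,0,-28]],[[0,0,0],[0,0,-36]],[[0,0,0],[0,0,-36.5]],[[0,0,0],[0,0,-36.5]]]';python3 -c "
from h import *
go([.5319,.0914,.062],down(YP))"
```

```text
clock: 4.17
tcp_pos: [0.5315, 0.0906, 0.2004]
ee_rot: [-3.141, 0.0, 0.875]
contact_force: [-0.1, -1.0, 0.4]
opening: 0.0931
grasp_force: 0.0
clock: 4.75
tcp_pos: [0.5315, 0.091, 0.2007]
ee_rot: [3.141, 0.0, 1.505]
contact_force: [-0.1, 0.5, 0.1]
opening: 0.0932
grasp_force: 0.0
shift [0.4, 0.3, 138.7] turn [0.01, 0.0, -0.25] rows 3.3
```

```bash
python3 -m jog '[[[0,0,35],[0,0,0]],[[0,0,75],[0,0,0]],[[0,0,110],[0,0,0]],[[0,0,130],[0,0,0]],[[0,0,139],[0,0,0]],[[0,0,139],[0,0,0]]]' && python3 -m jog '[[[0,0,0],[0,0,0]],[[0,0,0],[0,0,0]],[[0,0,0],[0,0,0]],[[0,0,0],[0,0,0]],[[0,0,0],[0,0,0]],[[0,0,0],[0,0,0]]]' -1; python3 -c "
from h import *
go(post_at(.1165,0)+[0,0,.062],down(YP))"
```

```text
clock: 5.25
tcp_pos: [0.5307, 0.0916, 0.0599]
ee_rot: [-3.139, 0.001, 1.504]
contact_force: [-0.0, 0.7, -0.5]
opening: 0.093
grasp_force: 0.0
clock: 5.75
tcp_pos: [0.5317, 0.0923, 0.0622]
ee_rot: [3.141, -0.0, 1.508]
contact_force: [0.5, -1.1, -0.7]
opening: 0.0576
grasp_force: 0.0
shift [-15.2, 58.2, 0.2] turn [0.04, -0.01, -0.06] rows 1.4
```

```bash
python3 -m jog '[[[0,0,0],[0,0,0]],[[0,0,0],[0,0,0]],[[0,0,0],[0,0,0]],[[0,0,0],[0,0,0]],[[0,0,0],[0,0,0]],[[0,0,0],[0,0,0]],[[0,0,0],[0,0,0]],[[0,0,0],[0,0,0]],[[0,0,0],[0,0,0]]]'; python3 -c "
from h import *
go(post_at(.1165,0)+[0,0,.062],down(YP))"
```

```text
clock: 6.5
tcp_pos: [0.5316, 0.0922, 0.0616]
ee_rot: [3.142, -0.0, 1.508]
contact_force: [0.5, 0.1, -0.3]
opening: 0.0197
grasp_force: 30.0
shift [-15.1, 58.3, -0.4] turn [0.0, -0.0, -0.06] rows 1.4
```

```bash
python3 -m jog '[[[-3,10,0],[0,0,0]],[[-6,22,0],[0,0,0]],[[-9,36,0],[0,0,0]],[[-12,48,0],[0,0,0]],[[-14.5,56,0],[0,0,0]],[[-15,58,0],[0,0,0]],[[-15,58,0],[0,0,0]],[[-15,58,0],[0,0,0]]]';python3 -m jog '[[[0,0,0],[0,0,0]],[[0,0,0],[0,0,0]],[[0,0,0],[0,0,0]],[[0,0,0],[0,0,0]],[[0,0,0],[0,0,0]],[[0,0,-20],[0,0,0]],[[0,0,-60],[0,0,0]],[[0,0,-95],[0,0,0]],[[0,0,-130],[0,0,0]],[[0,0,-150],[0,0,0]]]' 0
python3 - <<'E'
from h import *
im,W=cloud('wrist'); cv2.imwrite('pics/wrist2.png',im); np.save('wrist2.npy',W)
P,C=merged('2',('wrist',))
t=post_at(.1165,0)
f=P[box(P,t[0]-.04,t[0]+.04,t[1]-.04,t[1]+.04,.07,.09)]; 
print('post want',t,len(f), cv2.minEnclosingCircle((f[:,:2]*1000).astype(np.float32)) if len(f) else 0)
for n,c in [('truf',(.50,.22)),('alm',(.46,.32)),('cub',(.455,.425))]: print(n,sfit(P,C,c))
go([.566,.241,.16],down(np.radians(21)))
E
```

```text
clock: 7.17
tcp_pos: [0.5886, 0.0733, 0.0617]
ee_rot: [3.141, 0.001, 1.508]
contact_force: [1.1, -3.1, 0.7]
opening: 0.0196
grasp_force: 30.0
clock: 8.0
tcp_pos: [0.589, 0.0737, 0.2161]
ee_rot: [3.138, -0.001, 1.508]
contact_force: [1.1, -0.1, 1.0]
opening: 0.0466
grasp_force: 0.0
post want [0.58884262 0.07347688 0.        ] 324 ((588.1962280273438, 73.67912292480469), 9.931100845336914)
truf (array([0.5029, 0.2179]), np.float32(21.0), 'grip', array([0.5664, 0.2422]), 'body l', array([-0.0321,  0.0294]), 'w', array([-0.033 ,  0.0348]), 'top', np.float64(0.0414))
alm None
cub None
shift [165.3, -34.7, 58.9] turn [0.34, -0.3, 65.4] rows 9.1
```

```bash
python3 -m jog '[[[16,-3,5],[0,0,6.6]],[[33,-7,11],[0,0,13.2]],[[50,-10,17],[0,0,19.8]],[[66,-14,23],[0,0,26.4]],[[82,-18,29],[0,0,33]],[[100,-21,35],[0,0,39.6]],[[116,-24,41],[0,0,46.2]],[[132,-28,47],[0,0,52.8]],[[149,-31,53],[0,0,59.4]],[[165,-35,59],[0.3,-0.3,65.4]]]'; python3 -m jog '[[[0,0,0],[0,0,0]],[[0,0,0],[0,0,0]]]' ; python3 -c "
from h import *
go([.5663,.2418,.033],down(np.radians(20.9)))"
```

```text
clock: 8.88
tcp_pos: [0.5636, 0.2414, 0.1521]
ee_rot: [-3.14, 0.007, 0.361]
contact_force: [-0.6, -0.3, 0.3]
opening: 0.0465
grasp_force: 0.0
clock: 9.05
tcp_pos: [0.5636, 0.2408, 0.1521]
ee_rot: [-3.14, 0.008, 0.37]
contact_force: [1.2, 0.7, 0.9]
opening: 0.0465
grasp_force: 0.0
shift [3.8, 0.2, 119.0] turn [-0.08, 0.45, 0.32] rows 2.9
```

```bash
python3 -m jog '[[[2,0,30],[0,0.4,0]],[[4,0,65],[0,0.4,0.3]],[[4,0,95],[0,0.4,0.3]],[[4,0,112],[0,0.4,0.3]],[[4,0,119],[0,0.4,0.3]],[[4,0,119],[0,0.4,0.3]],[[4,0,119],[0,0.4,0.3]]]'; python3 -m jog '[[[0,0,0],[0,0,0]],[[0,0,0],[0,0,0]],[[0,0,0],[0,0,0]],[[0,0,0],[0,0,0]],[[0,0,0],[0,0,0]],[[0,0,0],[0,0,0]],[[0,0,0],[0,0,0]],[[0,0,0],[0,0,0]]]' -1
```

```text
clock: 9.63
tcp_pos: [0.5675, 0.2415, 0.0349]
ee_rot: [-3.14, -0.001, 0.362]
contact_force: [0.2, 0.7, 0.1]
opening: 0.046
grasp_force: 0.0
clock: 10.3
tcp_pos: [0.567, 0.2419, 0.0339]
ee_rot: [-3.14, -0.001, 0.361]
contact_force: [0.2, -0.1, 2.9]
opening: 0.0139
grasp_force: 29.8
```

```bash
cat >> h.py <<'E'
YH=np.arctan2(SP[1],SP[0]); H=np.array([np.cos(YH),np.sin(YH),0])
def pour_level(lip=.012,zl=.176): return SP+(lip+.103)*H+[0,0,zl+.019-.002]
E
python3 -c "
from h import *
print(get_state()['tcp_pos'],get_state()['opening'],get_state()['grasp_force'])
print('pour', pour_level(), YH)
go(get_state()['tcp_pos']+[0,0,.17],down(np.radians(20.9)))"
```

```text
[0.56698083 0.24194431 0.03388064] 0.013869814767390545 29.847558438777924
pour [ 0.72206518 -0.09263336  0.193     ] -0.12759253888055275
shift [0.1, -0.3, -170.0] turn [-0.09, -0.03, -0.2] rows 4.1
```

```bash
python3 -m jog '[[[0,0,-4],[0,0,0]],[[0,0,-14],[0,-2,0]],[[0,0,-30],[0,-5,0]],[[0,0,-52],[0,-8,0]],[[0,0,-78],[0,-10,0]],[[0,0,-106],[0,-10,0]],[[0,0,-132],[0,-10,0]],[[0,0,-152],[0,-10,0]],[[0,0,-165],[0,-10,0]],[[0,0,-170],[0,-10,0]]]'; python3 -c "
from h import *
go(pour_level()+[0,0,.01],R.from_euler('ZY',[YH,np.radians(10)])*R.from_euler('x',np.pi))"
```

```text
clock: 11.13
tcp_pos: [0.5673, 0.2417, 0.2057]
ee_rot: [-3.14, 0.172, 0.361]
contact_force: [-0.3, 0.3, -0.9]
opening: 0.0138
grasp_force: 29.8
shift [26.6, 367.5, -2.4] turn [4.75, -0.11, 27.6] rows 8.8
```

```bash
python3 -m jog '[[[0,5,0],[0,0,0]],[[1,15,0],[0.5,0,2]],[[2,31,0],[0.8,0,4]],[[4,52,0],[1,0,6]],[[6,75,0],[1.5,0,8]],[[8,100,0],[2,0,10]],[[10,125,0],[2.4,0,12]],[[12,150,-1],[2.7,0,14]],[[13,175,-1],[3,0,16]],[[15,200,-1],[3.3,0,18]]]';  python3 -c "
from h import *
go(pour_level()+[0,0,.01],R.from_euler('ZY',[YH,np.radians(10)])*R.from_euler('x',np.pi))"
```

```text
clock: 11.97
tcp_pos: [0.6516, 0.0576, 0.1998]
ee_rot: [-3.138, 0.178, 0.038]
contact_force: [0.6, 1.0, -2.2]
opening: 0.0137
grasp_force: 29.8
shift [63.1, 152.7, -15.1] turn [1.46, 0.19, 9.36] rows 4.0
```

```bash
python3 -m jog '[[[10,25,-3],[0,0,2]],[[20,50,-6],[0.5,0,4]],[[30,73,-8],[0.7,0,6]],[[38,93,-10],[1,0,7]],[[46,112,-12],[1.2,0,8]],[[53,128,-13],[1.3,0,9]],[[58,141,-14],[1.5,0,9.4]],[[62,149,-15],[1.5,0,9.4]],[[63,152.5,-15],[1.5,0,9.4]],[[63,152.5,-15],[1.5,0,9.4]]]';  python3 - <<'E'
from h import *
go(pour_level(),down(YH))
im,W=cloud('wrist'); cv2.imwrite('pics/w3.png',im)
s,_=get_image('side'); 
cv2.imwrite('pics/c3.png',np.hstack([cv2.resize(im,(400,300)),cv2.resize(s[100:310,180:460],(400,300))]))
E
```

```text
clock: 12.8
tcp_pos: [0.7226, -0.0903, 0.2045]
ee_rot: [-3.141, 0.176, -0.124]
contact_force: [-0.1, -0.2, -1.2]
opening: 0.0139
grasp_force: 29.8
shift [1.8, 2.4, 11.3] turn [-0.03, 10.09, 0.18] rows 1.4
```

View pics/c3.png

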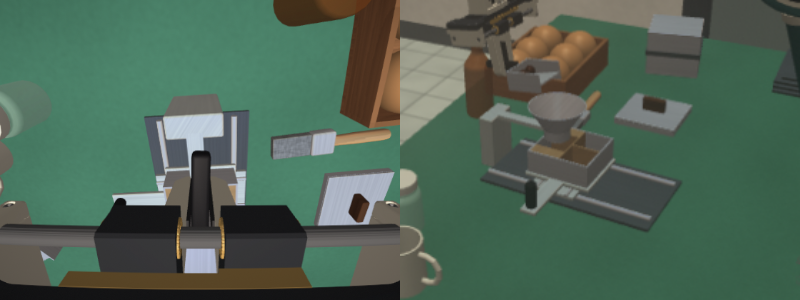

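Left is the wrist view and right the side view (about (530,75)): the scoop is level above the funnel with the truffles still in it. I'll compute a pour that pivots about the lip.

```bash
cat >> h.py <<'E'
def pour_rows(lip=.012,zl=.176,angs=(0,7,14,21,28,35,42,49,55,60)):
    s=get_state(); r0=rpy(s['ee_rot']); p0=np.array(s['tcp_pos'])
    for a in angs:
        t=np.radians(a); 
        p=SP+H*(lip+.103*np.cos(t)-.017*np.sin(t))+np.array([0,0,zl+.103*np.sin(t)+.017*np.cos(t)])
        rt=R.from_euler('ZY',[YH,-t])*R.from_euler('x',np.pi)
        print(a,r0.inv().apply(p-p0).round(3)*1000,np.degrees((r0.inv()*rt).as_rotvec()).round(1))
E
python3 -c "
from h import *
pour_rows()"
```

```text
0 [ 2.  3. 12.] [-0.  10.1  0.2]
7 [-3.  3. -0.] [-0.  17.1  0.2]
14 [ -9.   3. -11.] [-0.1 24.1  0.2]
21 [-17.   3. -21.] [-0.1 31.1  0.2]
28 [-26.   3. -30.] [-0.1 38.1  0.2]
35 [-36.   3. -38.] [-0.1 45.1  0.2]
42 [-46.   3. -45.] [-0.1 52.1  0.2]
49 [-58.   3. -51.] [-0.1 59.1  0.2]
55 [-68.   3. -54.] [-0.1 65.1  0.2]
60 [-77.   3. -56.] [-0.2 70.1  0.2]
```

```bash
python3 -m jog '[[[1,2,5],[0,5,0]],[[2,3,12],[0,10,0]],[[-3,3,0],[0,17,0]],[[-9,3,-11],[0,24,0]],[[-17,3,-21],[0,31,0]],[[-26,3,-30],[0,38,0]],[[-36,3,-38],[0,45,0]],[[-46,3,-45],[0,52,0]],[[-58,3,-51],[0,59,0]],[[-68,3,-54],[0,65,0]]]';python3 -m jog '[[[-5,0,-8],[0,6,0]],[[-5,0,-8],[0,6,0]],[[-5,0,-8],[0,6,0]],[[-5,0,-8],[0,6,0]],[[-5,0,-8],[0,6,0]],[[-5,0,-8],[0,6,0]]]';  python3 - <<'E'
from h import *
pour_rows()
im,W=cloud('wrist')
s,_=get_image('side'); 
cv2.imwrite('pics/c4.png',np.hstack([cv2.resize(im,(400,300)),cv2.resize(s[100:310,180:460],(400,300))]))
E
```

```text
clock: 13.73
tcp_pos: [0.6638, -0.0847, 0.2716]
ee_rot: [-3.14, -0.967, -0.125]
contact_force: [-0.5, 0.6, -0.9]
opening: 0.0137
grasp_force: 29.8
clock: 14.23
tcp_pos: [0.6565, -0.0845, 0.2714]
ee_rot: [-3.14, -1.063, -0.125]
contact_force: [-0.4, 0.2, -0.9]
opening: 0.0139
grasp_force: 29.8
0 [-36.   0.  96.] [ -0.2 -60.9   0.2]
7 [-27.   0.  87.] [ -0.2 -53.9   0.2]
14 [-19.  -0.  78.] [ -0.2 -46.9   0.1]
21 [-11.  -0.  67.] [ -0.2 -39.9   0.1]
28 [-6. -0. 56.] [ -0.2 -32.9   0.1]
35 [-1. -0. 44.] [ -0.2 -25.9   0.1]
42 [ 2. -0. 31.] [ -0.2 -18.9   0.1]
49 [ 3. -0. 19.] [ -0.2 -11.9   0.1]
55 [ 3. -0.  8.] [-0.2 -5.9  0.1]
60 [ 2. -0. -1.] [-0.2 -0.9  0.1]
```

View pics/c4.png

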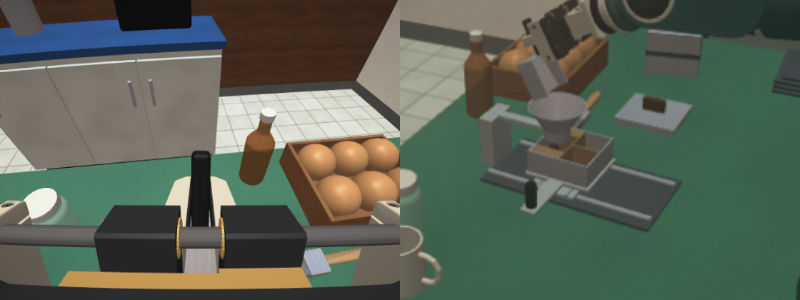

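The scoop is tipped over the funnel, at about (545,70) in the right half. I'll bring it back level and then check that it and the cell are right.

```bash
python3 -m jog '[[[0,0,0],[0,0,0]],[[0,0,0],[0,0,0]],[[3,0,8],[0,-6,0]],[[2,0,31],[0,-19,0]],[[-1,0,44],[0,-26,0]],[[-6,0,56],[0,-33,0]],[[-11,0,67],[0,-40,0]],[[-19,0,78],[0,-47,0]],[[-27,0,87],[0,-54,0]],[[-36,0,85],[0,-61,0]]]'; python3 -m jog '[[[0,0,-5],[0,0,0]],[[0,0,-5],[0,0,0]]]' ;  python3 - <<'E'
from h import *
s,W=cloud('side'); np.save('side5.npy',W)
cv2.imwrite('pics/c5.png',cv2.resize(s[130:250,220:380],(800,600),interpolation=cv2.INTER_CUBIC))
go([.567,.242,.206],down(np.radians(20.8)))
print(get_state()['tcp_pos'])
E
```

```text
clock: 15.17
tcp_pos: [0.713, -0.0918, 0.1967]
ee_rot: [-3.141, -0.078, -0.125]
contact_force: [0.1, 0.1, -2.2]
opening: 0.0135
grasp_force: 29.8
clock: 15.33
tcp_pos: [0.7129, -0.0918, 0.2023]
ee_rot: [-3.141, -0.086, -0.124]
contact_force: [0.4, 0.2, -0.8]
opening: 0.0137
grasp_force: 29.8
shift [-184.8, -313.1, -19.0] turn [1.19, -4.97, -27.91] rows 8.7
[ 0.71246001 -0.09168836  0.20316348]
```

View pics/c5.png

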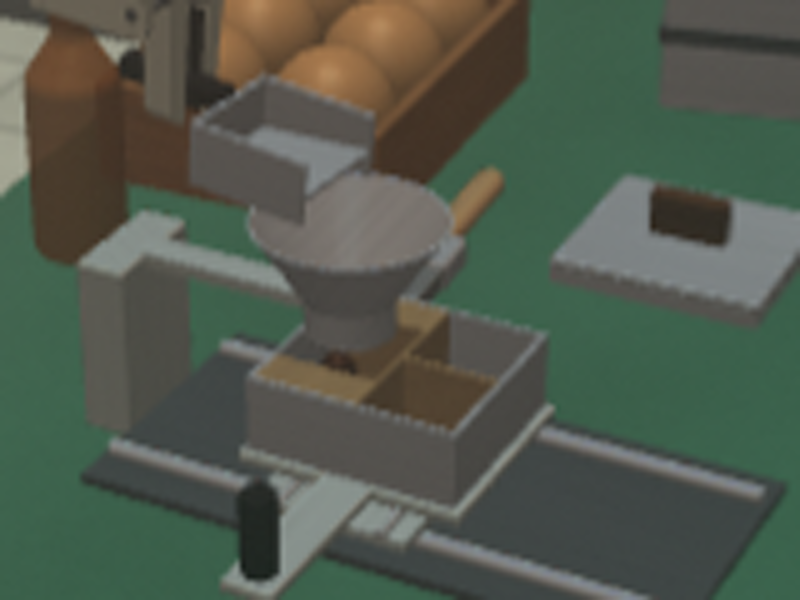

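A truffle shows in the far cell at (340,362), and the scoop at (290,140) looks empty. I'll return it to its place.

```bash
python3 -m jog '[[[-9,-16,-3],[0,0,0]],[[-28,-48,-6],[0,-2,-3]],[[-50,-83,-9],[0,-4,-8]],[[-70,-118,-12],[0.4,-5,-13]],[[-90,-152,-14],[1,-5,-17]],[[-110,-187,-16],[1.2,-5,-21]],[[-130,-222,-18],[1.2,-5,-25]],[[-155,-262,-19],[1.2,-5,-28]],[[-175,-297,-19],[1.2,-5,-28]],[[-185,-313,-19],[1.2,-5,-28]]]'; python3 -m jog '[[[0,0,0],[0,0,0]],[[0,0,0],[0,0,0]]]'; python3 -c "
from h import *
go([.567,.242,.035],down(np.radians(20.8)))"
```

```text
clock: 16.22
tcp_pos: [0.5633, 0.2455, 0.2078]
ee_rot: [-3.138, -0.001, 0.367]
contact_force: [0.4, -0.8, -0.7]
opening: 0.0137
grasp_force: 29.8
clock: 16.38
tcp_pos: [0.5647, 0.2432, 0.2077]
ee_rot: [-3.139, -0.0, 0.367]
contact_force: [0.1, 0.0, -1.1]
opening: 0.0139
grasp_force: 29.8
shift [1.7, 2.3, 172.7] turn [-0.13, -0.0, 0.23] rows 4.1
```

```bash
python3 -m jog '[[[1,1,25],[0,0,0]],[[2,2,60],[-0.1,0,0.2]],[[2,2,95],[-0.1,0,0.2]],[[2,2,130],[-0.1,0,0.2]],[[2,2,152],[-0.1,0,0.2]],[[2,2,163],[-0.1,0,0.2]],[[2,2,169],[-0.1,0,0.2]],[[2,2,173],[-0.1,0,0.2]],[[2,2,174],[-0.1,0,0.2]],[[2,2,174],[-0.1,0,0.2]]]'; python3 -m jog '[[[0,0,0],[0,0,0]],[[0,0,0],[0,0,0]],[[0,0,0],[0,0,0]],[[0,0,0],[0,0,0]],[[0,0,0],[0,0,0]],[[0,0,-10],[0,0,0]],[[0,0,-40],[0,0,0]],[[0,0,-80],[0,0,0]],[[0,0,-120],[0,0,0]],[[0,0,-165],[0,0,0]]]' 0
python3 - <<'E'
from h import *
im,W=cloud('wrist'); cv2.imwrite('pics/wrist6.png',im); np.save('wrist6.npy',W)
P,C=merged('6',('wrist',))
for n,c in [('truf',(.50,.22))]: print(n,sfit(P,C,c))
f=P[box(P,.42,.56,.17,.27,.012,.024)]; print(len(f), np.median(f,0))
for n,o in [('fl',(.50,.217))]:
  d=P[np.hypot(P[:,0]-o[0],P[:,1]-o[1])<.02]; A=np.c_[d[:,:2]-o,np.ones(len(d))]; c=np.linalg.lstsq(A,d[:,2],rcond=None)[0]; v=c[:2]; print('floor slope deg',np.degrees(np.arctan(np.linalg.norm(v))),np.degrees(np.arctan2(*v[::-1])))
go(post_at(.1165,0)+[0,0,.2],down(YP))
E
```

```text
clock: 17.22
tcp_pos: [0.5685, 0.2411, 0.034]
ee_rot: [-3.141, 0.002, 0.361]
contact_force: [-0.0, -0.1, 0.1]
opening: 0.0137
grasp_force: 29.8
clock: 18.05
tcp_pos: [0.5679, 0.241, 0.1964]
ee_rot: [-3.141, 0.005, 0.361]
contact_force: [1.0, -0.1, -0.3]
opening: 0.0461
grasp_force: 0.0
truf (array([0.5051, 0.2176]), np.float32(19.6), 'grip', array([0.5692, 0.2404]), 'body l', array([-0.0328,  0.0266]), 'w', array([-0.034 ,  0.0333]), 'top', np.float64(0.0413))
1200 [0.48860546 0.21226228 0.01407068]
floor slope deg 8.10060317236385 -160.32430876789806
shift [-42.0, 164.1, 5.9] turn [0.17, -0.31, -65.75] rows 9.2
```

```bash
python3 -m jog '[[[-4,16,0],[0,0,-6]],[[-8,33,0],[0,0,-13]],[[-12,50,0],[0,0,-20]],[[-16,66,0],[0,0,-26]],[[-20,82,2],[0,0,-33]],[[-25,99,3],[0,0,-40]],[[-29,116,4],[0,0,-46]],[[-33,132,5],[0,0,-53]],[[-37,149,6],[0,0,-60]],[[-42,164,6],[0,-0.3,-65.7]]]'; python3 -m jog '[[[0,0,0],[0,0,0]],[[0,0,0],[0,0,0]]]' 1;  python3 -c "
from h import *
go(post_at(.1165,0)+[0,0,.062],down(YP))"
```

```text
clock: 18.93
tcp_pos: [0.5871, 0.0719, 0.1885]
ee_rot: [-3.135, 0.005, 1.514]
contact_force: [1.0, 0.3, -0.2]
opening: 0.0464
grasp_force: 0.0
clock: 19.1
tcp_pos: [0.5871, 0.0726, 0.1886]
ee_rot: [-3.135, 0.005, 1.504]
contact_force: [-0.9, -0.0, -1.2]
opening: 0.0554
grasp_force: 0.0
shift [1.6, 2.5, 126.6] turn [-0.37, 0.3, -0.26] rows 3.0
```

```bash
python3 -m jog '[[[1,2,30],[-0.4,0.3,-0.3]],[[1.5,2.5,65],[-0.4,0.3,-0.3]],[[1.5,2.5,100],[-0.4,0.3,-0.3]],[[1.5,2.5,120],[-0.4,0.3,-0.3]],[[1.5,2.5,126.5],[-0.4,0.3,-0.3]],[[1.5,2.5,126.5],[-0.4,0.3,-0.3]]]'; python3 -m jog '[[[0,0,0],[0,0,0]],[[0,0,0],[0,0,0]],[[0,0,0],[0,0,0]],[[0,0,0],[0,0,0]],[[0,0,0],[0,0,0]],[[0,0,0],[0,0,0]],[[0,0,0],[0,0,0]],[[0,0,0],[0,0,0]],[[0,0,0],[0,0,0]],[[0,0,0],[0,0,0]]]' -1;python3 -m jog '[[[0,0,0],[0,0,0]],[[0,0,0],[0,0,0]],[[0,0,0],[0,0,0]],[[0,0,0],[0,0,0]]]';  python3 -c "
from h import *
go(post_at(.1755,-.0275)+[0,0,.062],down(YP))"
```

```text
clock: 19.6
tcp_pos: [0.588, 0.0743, 0.0604]
ee_rot: [-3.139, 0.0, 1.512]
contact_force: [-0.5, 0.1, 0.0]
opening: 0.0921
grasp_force: 0.0
clock: 20.43
tcp_pos: [0.5887, 0.0736, 0.0616]
ee_rot: [-3.141, 0.0, 1.513]
contact_force: [0.2, 0.6, 0.4]
opening: 0.031
grasp_force: 0.0
clock: 20.77
tcp_pos: [0.5887, 0.0736, 0.0616]
ee_rot: [-3.141, 0.0, 1.513]
contact_force: [-0.8, 0.3, -0.1]
opening: 0.0193
grasp_force: 30.0
shift [-27.9, 59.0, -0.4] turn [-0.01, 0.02, 0.25] rows 1.6
```

```bash
python3 -m jog '[[[-4,8,0],[0,0,0]],[[-9,20,0],[0,0,0]],[[-15,32,0],[0,0,0]],[[-20,43,0],[0,0,0]],[[-25,53,0],[0,0,0]],[[-28,59,0],[0,0,0]],[[-28,59,0],[0,0,0]],[[-28,59,0],[0,0,0]]]';python3 -m jog '[[[0,0,0],[0,0,0]],[[0,0,0],[0,0,0]],[[0,0,0],[0,0,0]],[[0,0,0],[0,0,0]],[[0,0,0],[0,0,0]],[[0,0,-20],[0,0,0]],[[0,0,-60],[0,0,0]],[[0,0,-95],[0,0,0]],[[0,0,-130],[0,0,0]],[[0,0,-150],[0,0,0]]]' 0
python3 - <<'E'
from h import *
im,W=cloud('wrist'); cv2.imwrite('pics/wrist7.png',im); np.save('wrist7.npy',W)
P,C=merged('7',('wrist',))
t=post_at(.1755,-.0275)
f=P[box(P,t[0]-.04,t[0]+.04,t[1]-.04,t[1]+.04,.07,.09)]; 
print('post want',t,len(f), cv2.minEnclosingCircle((f[:,:2]*1000).astype(np.float32)) if len(f) else 0)
im,W=cloud('side'); cv2.imwrite('pics/side7.png',im); np.save('side7.npy',W)
P,C=merged('7',('side',))
for n,c in [('truf',(.50,.22)),('alm',(.46,.32)),('cub',(.455,.425))]: print(n,sfit(P,C,c))
go([.521,.4445,.16],down(np.radians(22.5)))
E
```

```text
clock: 21.43
tcp_pos: [0.6465, 0.0416, 0.0616]
ee_rot: [3.141, 0.001, 1.513]
contact_force: [2.3, -2.9, -0.4]
opening: 0.0193
grasp_force: 30.0
clock: 22.27
tcp_pos: [0.6465, 0.0424, 0.2163]
ee_rot: [3.138, -0.0, 1.513]
contact_force: [0.5, -0.3, 0.7]
opening: 0.0467
grasp_force: 0.0
post want [0.64602662 0.04237639 0.        ] 320 ((646.067138671875, 41.60591125488281), 10.011984825134277)
truf (array([0.5042, 0.2239]), np.float32(20.3), 'grip', array([0.568 , 0.2475]), 'body l', array([-0.0331,  0.029 ]), 'w', array([-0.0398,  0.0318]), 'top', np.float64(0.0412))
alm (array([0.4559, 0.3269]), np.float32(26.4), 'grip', array([0.5168, 0.3572]), 'body l', array([-0.0322,  0.0294]), 'w', array([-0.0374,  0.0322]), 'top', np.float64(0.0404))
cub (array([0.4553, 0.4291]), np.float32(22.1), 'grip', array([0.5183, 0.4547]), 'body l', array([-0.0319,  0.0296]), 'w', array([-0.0375,  0.0324]), 'top', np.float64(0.0407))
shift [394.1, -149.4, 55.6] turn [0.31, -0.22, 64.2] rows 10.2
```

```bash
python3 -m jog '[[[39,-15,2],[0,0,6]],[[79,-30,4],[0,0,13]],[[118,-45,6],[0,0,20]],[[158,-60,8],[0,0,27]],[[197,-75,10],[0,0,33]],[[236,-90,12],[0,0,40]],[[275,-105,14],[0,0,46]],[[315,-120,16],[0,0,53]],[[354,-135,18],[0,0,60]],[[394,-149,20],[0,0,64]]]'; python3 -m jog '[[[0,0,0],[0,0,0]],[[0,0,0],[0,0,0]]]' ;  python3 - <<'E'
from h import *
im,W=cloud('wrist'); cv2.imwrite('pics/wrist8.png',im); np.save('wrist8.npy',W)
P,C=merged('8',('wrist',))
for n,c in [('alm',(.46,.325)),('cub',(.455,.427))]: print(n,sfit(P,C,c))
print(get_state()['tcp_pos'],get_state()['ee_rot'])
go([.520,.4485,.033],down(np.radians(22.3)))
E
```

```text
clock: 23.2
tcp_pos: [0.5216, 0.4356, 0.191]
ee_rot: [3.141, 0.001, 0.389]
contact_force: [0.3, -0.6, -0.2]
opening: 0.0463
grasp_force: 0.0
clock: 23.37
tcp_pos: [0.5217, 0.4355, 0.1904]
ee_rot: [3.141, 0.002, 0.399]
contact_force: [0.9, 0.0, 0.5]
opening: 0.0463
grasp_force: 0.0
alm (array([0.4589, 0.3221]), np.float32(27.0), 'grip', array([0.5195, 0.3529]), 'body l', array([-0.0333,  0.0286]), 'w', array([-0.0333,  0.0346]), 'top', np.float64(0.0413))
cub (array([0.4581, 0.4241]), np.float32(22.1), 'grip', array([0.5212, 0.4496]), 'body l', array([-0.0335,  0.0273]), 'w', array([-0.033 ,  0.0328]), 'top', np.float64(0.0414))
[0.522392   0.43428701 0.19081113] [3.14076953e+00 1.56606446e-03 3.98376080e-01]
shift [3.6, -14.2, 157.8] turn [0.05, 0.09, 0.53] rows 3.8
```

```bash
python3 -m jog '[[[4,-10,10],[0,0,0.5]],[[4,-15,40],[0,0,0.5]],[[4,-15,75],[0,0,0.5]],[[4,-15,110],[0,0,0.5]],[[4,-15,140],[0,0,0.5]],[[4,-15,152],[0,0,0.5]],[[4,-15,157],[0,0,0.5]],[[4,-15,157],[0,0,0.5]],[[4,-15,157],[0,0,0.5]]]'; python3 -m jog '[[[0,0,0],[0,0,0]],[[0,0,0],[0,0,0]],[[0,0,0],[0,0,0]],[[0,0,0],[0,0,0]],[[0,0,0],[0,0,0]],[[0,0,0],[0,0,0]],[[0,0,0],[0,0,0]],[[0,0,0],[0,0,0]]]' -1; python3 -m jog '[[[0,0,-4],[0,0,0]],[[0,0,-14],[0,-2,0]],[[0,0,-30],[0,-5,0]],[[0,0,-52],[0,-8,0]],[[0,0,-78],[0,-10,0]],[[0,0,-106],[0,-10,0]],[[0,0,-132],[0,-10,0]],[[0,0,-152],[0,-10,0]],[[0,0,-165],[0,-10,0]],[[0,0,-175],[0,-10,0]]]'; python3 -c "
from h import *
go(pour_level()+[0,0,.01],R.from_euler('ZY',[YH,np.radians(10)])*R.from_euler('x',np.pi))"
```

```text
clock: 24.17
tcp_pos: [0.5218, 0.4496, 0.0368]
ee_rot: [-3.141, -0.002, 0.387]
contact_force: [0.5, 0.9, 0.5]
opening: 0.0462
grasp_force: 0.0
clock: 24.83
tcp_pos: [0.521, 0.4494, 0.0352]
ee_rot: [3.141, -0.0, 0.387]
contact_force: [0.5, 0.9, 2.5]
opening: 0.0136
grasp_force: 29.9
clock: 25.67
tcp_pos: [0.521, 0.4494, 0.2114]
ee_rot: [3.142, 0.174, 0.387]
contact_force: [0.5, -0.9, -1.9]
opening: 0.0139
grasp_force: 29.9
shift [-16.9, 577.8, 11.5] turn [5.11, -0.05, 29.06] rows 13.9
```

```bash
python3 -m jog '[[[0,5,0],[0,0,0]],[[0,15,0],[0.4,0,2]],[[-1,31,0],[0.6,0,4]],[[-2,55,0],[0.8,0,6]],[[-3,85,0],[1.2,0,8]],[[-4,118,0],[1.6,0,10]],[[-5,152,0],[2,0,12]],[[-6,186,0],[2.4,0,14]],[[-7,220,0],[2.8,0,16]],[[-8,255,0],[3.3,0,18]]]';python3 -c "
from h import *
go(pour_level()+[0,0,.01],R.from_euler('ZY',[YH,np.radians(10)])*R.from_euler('x',np.pi))"
```

```text
clock: 26.5
tcp_pos: [0.6099, 0.2071, 0.2101]
ee_rot: [-3.14, 0.177, 0.063]
contact_force: [1.1, -0.2, -1.6]
opening: 0.0138
grasp_force: 29.9
shift [92.7, 306.2, -9.7] turn [1.84, 0.12, 10.78] rows 7.7
```

```bash
python3 -m jog '[[[10,33,-1],[0.2,0,1]],[[21,68,-2],[0.4,0,2.5]],[[31,103,-3],[0.6,0,4]],[[42,138,-4],[0.8,0,5]],[[52,173,-5],[1.1,0,6]],[[63,207,-6],[1.3,0,7.5]],[[73,240,-7],[1.5,0,9]],[[82,268,-8],[1.7,0,10]],[[88,290,-9],[1.8,0,10.8]],[[92,302,-10],[1.8,0,10.8]]]';python3 -m jog '[[[0,3,0],[0,0,0]],[[0,3,0],[0,0,0]]]'; python3 -c "
from h import *
pour_rows()"
```

```text
clock: 27.33
tcp_pos: [0.7221, -0.089, 0.2029]
ee_rot: [3.141, 0.177, -0.129]
contact_force: [0.3, -0.4, -1.3]
opening: 0.0141
grasp_force: 29.9
clock: 27.5
tcp_pos: [0.7217, -0.0886, 0.2039]
ee_rot: [-3.142, 0.176, -0.125]
contact_force: [-0.3, 1.1, -1.1]
opening: 0.0135
grasp_force: 29.9
0 [ 3.  4. 11.] [ 0.  10.1  0.2]
7 [-2.  4. -1.] [ 0.  17.1  0.2]
14 [ -9.   4. -12.] [-0.  24.1  0.2]
21 [-16.   4. -22.] [-0.  31.1  0.2]
28 [-25.   4. -32.] [-0.  38.1  0.2]
35 [-35.   4. -40.] [-0.  45.1  0.2]
42 [-46.   4. -46.] [-0.1 52.1  0.2]
49 [-57.   4. -52.] [-0.1 59.1  0.2]
55 [-68.   4. -55.] [-0.1 65.1  0.2]
60 [-77.   4. -57.] [-0.1 70.1  0.2]
```

```bash
python3 -m jog '[[[1,2,5],[0,5,0]],[[3,4,11],[0,10,0]],[[-2,4,-1],[0,17,0]],[[-9,4,-12],[0,24,0]],[[-16,4,-22],[0,31,0]],[[-25,4,-32],[0,38,0]],[[-35,4,-40],[0,45,0]],[[-46,4,-46],[0,52,0]],[[-57,4,-52],[0,59,0]],[[-68,4,-55],[0,65,0]]]';python3 -m jog '[[[-5,0,-8],[0,6,0]],[[-5,0,-8],[0,6,0]],[[-5,0,-8],[0,6,0]],[[-5,0,-8],[0,6,0]],[[-5,0,-8],[0,6,0]],[[-5,0,-8],[0,6,0]],[[-5,0,-8],[0,6,0]],[[-5,0,-8],[0,6,0]]]'>/dev/null; python3 -c "
from h import *
pour_rows()"
```

```text
clock: 28.33
tcp_pos: [0.6633, -0.0831, 0.2718]
ee_rot: [-3.141, -0.967, -0.123]
contact_force: [0.7, -0.5, -0.9]
opening: 0.0134
grasp_force: 29.9
0 [-36.   1.  96.] [ -0.1 -60.9   0.2]
7 [-26.   1.  88.] [ -0.2 -53.9   0.2]
14 [-18.   1.  78.] [ -0.2 -46.9   0.2]
21 [-11.   1.  68.] [ -0.2 -39.9   0.2]
28 [-5.  1. 56.] [ -0.2 -32.9   0.2]
35 [-1.  1. 44.] [ -0.2 -25.9   0.2]
42 [ 2.  1. 32.] [ -0.2 -18.9   0.2]
49 [ 3.  1. 19.] [ -0.2 -11.9   0.1]
55 [3. 1. 8.] [-0.2 -5.9  0.1]
60 [ 2.  1. -1.] [-0.2 -0.9  0.1]
```

```bash
python3 -m jog '[[[0,0,0],[0,0,0]],[[0,0,0],[0,0,0]],[[3,0,8],[0,-6,0]],[[2,0,31],[0,-19,0]],[[-1,0,44],[0,-26,0]],[[-6,0,56],[0,-33,0]],[[-11,0,67],[0,-40,0]],[[-19,0,78],[0,-47,0]],[[-27,0,87],[0,-54,0]],[[-36,0,85],[0,-61,0]]]'; python3 -m jog '[[[0,0,-5],[0,0,0]],[[0,0,-5],[0,0,0]]]' >/dev/null;  python3 - <<'E'
from h import *
s,W=cloud('side'); 
c=get_image('scene')[0]
cv2.imwrite('pics/c9.png',np.hstack([cv2.resize(s[130:250,230:350],(400,400),interpolation=cv2.INTER_CUBIC),cv2.resize(c[140:240,210:310],(400,400),interpolation=cv2.INTER_CUBIC)]))
go([.521,.4494,.206],down(np.radians(22.2)))
E
```

```text
clock: 29.83
tcp_pos: [0.7127, -0.0907, 0.1976]
ee_rot: [3.141, -0.078, -0.123]
contact_force: [-0.9, 0.2, -1.9]
opening: 0.0135
grasp_force: 29.9
shift [-254.4, -512.4, -24.3] turn [1.31, -5.0, -29.23] rows 13.7
```

View pics/c9.png

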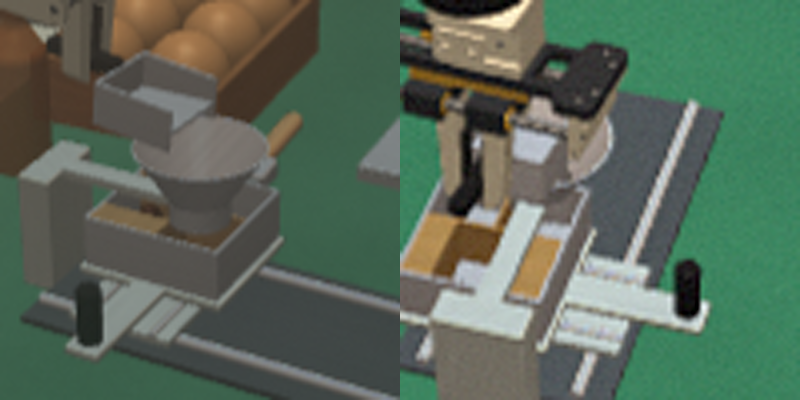

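Left: the scoop at (155,100) is empty and the truffles are at (150,205) in the far cell; the left cell is hidden under the spout. I'll set the scoop back down, then check the funnel's bore.

```bash
python3 -m jog '[[[-9,-16,-3],[0,0,0]],[[-25,-48,-6],[0,-2,-3]],[[-42,-83,-9],[0,-4,-6]],[[-58,-118,-12],[0.4,-5,-9]],[[-75,-152,-14],[0.6,-5,-12]],[[-93,-187,-16],[0.8,-5,-15]],[[-110,-222,-18],[1,-5,-18]],[[-128,-258,-19],[1.2,-5,-20]],[[-143,-290,-19],[1.2,-5,-22]],[[-155,-315,-19],[1.2,-5,-24]]]'>/dev/null;python3 -m jog '[[[0,0,0],[0,0,0]]]'; python3 -c "
from h import *
go([.521,.4494,.206],down(np.radians(22.2)))"
```

```text
clock: 31.02
tcp_pos: [0.5925, 0.2458, 0.2106]
ee_rot: [-3.136, -0.001, 0.302]
contact_force: [0.4, 0.1, -1.7]
opening: 0.0136
grasp_force: 29.9
shift [-7.7, -215.6, 5.7] turn [-0.31, -0.06, -4.88] rows 5.2
```

```bash
python3 -m jog '[[[0,-12,0],[0,0,-1]],[[-1,-40,1],[0,0,-2]],[[-2,-75,2],[0,0,-3]],[[-4,-110,3],[0,0,-4]],[[-5,-145,4],[-0.3,0,-5]],[[-6,-175,5],[-0.3,0,-5]],[[-7,-198,5],[-0.3,0,-5]],[[-8,-211,6],[-0.3,0,-5]],[[-8,-216,6],[-0.3,0,-5]],[[-8,-216,6],[-0.3,0,-5]]]'>/dev/null;python3 -m jog '[[[0,0,0],[0,0,0]],[[0,0,0],[0,0,0]]]'; python3 -c "
from h import *
go([.521,.4494,.035],down(np.radians(22.2)))"
```

```text
clock: 32.02
tcp_pos: [0.5252, 0.4444, 0.2045]
ee_rot: [3.141, 0.003, 0.382]
contact_force: [-0.1, 0.8, -1.0]
opening: 0.0135
grasp_force: 29.9
shift [-1.5, -6.4, 169.5] turn [0.06, 0.15, -0.3] rows 4.1
```

```bash
python3 -m jog '[[[-1,-3,25],[0,0,0]],[[-1.5,-6,60],[0,0,-0.3]],[[-1.5,-6,95],[0,0,-0.3]],[[-1.5,-6,130],[0,0,-0.3]],[[-1.5,-6,150],[0,0,-0.3]],[[-1.5,-6,160],[0,0,-0.3]],[[-1.5,-6,166],[0,0,-0.3]],[[-1.5,-6,169.5],[0,0.1,-0.3]],[[-1.5,-6,170],[0,0.1,-0.3]],[[-1.5,-6,170],[0,0.1,-0.3]]]'; python3 -m jog '[[[0,0,0],[0,0,0]],[[0,0,0],[0,0,0]],[[0,0,0],[0,0,0]],[[0,0,0],[0,0,0]],[[0,0,0],[0,0,0]],[[0,0,-10],[0,0,0]],[[0,0,-40],[0,0,0]],[[0,0,-80],[0,0,0]],[[0,0,-120],[0,0,0]],[[0,0,-165],[0,0,0]]]' 0
python3 - <<'E'
from h import *
im,W=cloud('wrist'); np.save('wrist10.npy',W); cv2.imwrite('pics/wrist10.png',im)
P,C=merged('10',('wrist',))
for n,c in [('alm',(.46,.322)),('cub',(.46,.424))]: print(n,sfit(P,C,c))
o=(.458,.423);d=P[np.hypot(P[:,0]-o[0],P[:,1]-o[1])<.02]; A=np.c_[d[:,:2]-o,np.ones(len(d))]; c=np.linalg.lstsq(A,d[:,2],rcond=None)[0]; v=c[:2]; print('floor slope deg',np.degrees(np.arctan(np.linalg.norm(v))),np.degrees(np.arctan2(*v[::-1])))
go(post_at(.1755,-.0275)+[0,0,.22],down(YP))
E
```

```text
clock: 32.85
tcp_pos: [0.5211, 0.4505, 0.0358]
ee_rot: [3.141, -0.0, 0.389]
contact_force: [-0.6, -0.2, -0.6]
opening: 0.0137
grasp_force: 29.9
clock: 33.68
tcp_pos: [0.5202, 0.4502, 0.1983]
ee_rot: [3.141, 0.002, 0.389]
contact_force: [-0.6, -0.3, -0.2]
opening: 0.0466
grasp_force: 0.0
alm (array([0.4577, 0.3225]), np.float32(26.4), 'grip', array([0.5186, 0.3527]), 'body l', array([-0.0168,  0.028 ]), 'w', array([-0.0339,  0.0033]), 'top', np.float64(0.0413))
cub (array([0.4574, 0.4245]), np.float32(21.6), 'grip', array([0.5206, 0.4495]), 'body l', array([-0.032 ,  0.0274]), 'w', array([-0.0337,  0.0335]), 'top', np.float64(0.0414))
floor slope deg 8.217374492921769 -160.4658942046604
shift [-40.1, 425.7, -12.6] turn [0.17, -0.5, -64.18] rows 10.3
```

```bash
python3 -m jog '[[[-4,41,-2],[0,0,-6]],[[-8,82,-4],[0,0,-13]],[[-12,123,-5],[0,0,-20]],[[-16,164,-6],[0,0,-27]],[[-20,205,-8],[0,0,-33]],[[-24,246,-9],[0,0,-40]],[[-28,287,-10],[0,0,-46]],[[-32,328,-11],[0,0,-53]],[[-36,369,-12],[0,0,-59]],[[-39,405,-12],[0,-0.4,-64]]]' 1;python3 -m jog '[[[0,0,0],[0,0,0]],[[0,0,0],[0,0,0]]]' >/dev/null
python3 - <<'E'
from h import *
go(post_at(.1755,-.0275)+[0,0,.062],down(YP))
im,W=cloud('wrist'); np.save('wrist11.npy',W); 
s=get_image('side')[0]
c=get_image('scene')[0]
cv2.imwrite('pics/c11.png',np.hstack([cv2.resize(im,(400,300)),cv2.resize(s[180:255,260:360],(400,300),interpolation=cv2.INTER_CUBIC)]))
d=W[np.hypot(W[...,0]-SP[0],W[...,1]-SP[1])<.018]; print('bore z',len(d),np.nanpercentile(d[:,2],[1,50,99]))
E
```

```text
clock: 34.57
tcp_pos: [0.6383, 0.0584, 0.2095]
ee_rot: [-3.138, 0.007, 1.511]
contact_force: [0.4, 0.3, -0.7]
opening: 0.0928
grasp_force: 0.0
shift [-15.3, 9.4, 146.8] turn [-0.24, 0.4, -0.35] rows 3.5
bore z 135 [0.03325621 0.03481866 0.04846875]
```

View pics/c11.png

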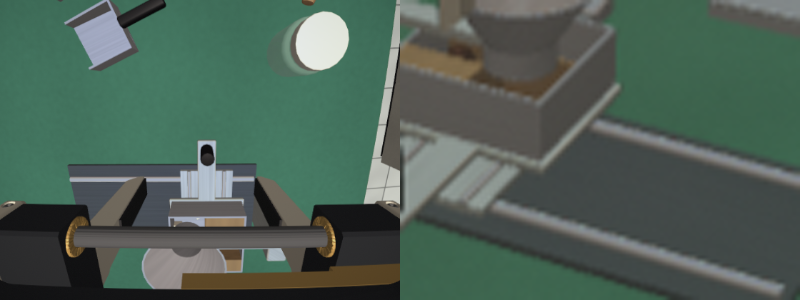

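The wrist view shows the funnel at (185,265) with nothing in it. Depth through the bore reads the cell floor (35 mm) and one cube top (48 mm). Now I'll move the carriage to the right cell.

```bash
python3 -m jog '[[[-8,5,20],[-0.2,0.4,-0.3]],[[-15.5,9,50],[-0.2,0.4,-0.3]],[[-15.5,9,90],[-0.2,0.4,-0.3]],[[-15.5,9,120],[-0.2,0.4,-0.3]],[[-15.5,9,140],[-0.2,0.4,-0.3]],[[-15.5,9,147],[-0.2,0.4,-0.3]],[[-15.5,9,147],[-0.2,0.4,-0.3]]]'; python3 -m jog '[[[0,0,0],[0,0,0]],[[0,0,0],[0,0,0]],[[0,0,0],[0,0,0]],[[0,0,0],[0,0,0]],[[0,0,0],[0,0,0]],[[0,0,0],[0,0,0]],[[0,0,0],[0,0,0]],[[0,0,0],[0,0,0]],[[0,0,0],[0,0,0]],[[0,0,0],[0,0,0]]]' -1 >/dev/null;python3 -m jog '[[[0,0,0],[0,0,0]],[[0,0,0],[0,0,0]],[[0,0,0],[0,0,0]],[[0,0,0],[0,0,0]],[[0,0,0],[0,0,0]]]';  python3 -c "
from h import *
go(post_at(.1755,.0275)+[0,0,.062],down(YP))"
```

```text
clock: 35.47
tcp_pos: [0.6444, 0.045, 0.06]
ee_rot: [-3.138, 0.0, 1.512]
contact_force: [-0.0, 0.3, 0.4]
opening: 0.0923
grasp_force: 0.0
clock: 36.72
tcp_pos: [0.6453, 0.0439, 0.0615]
ee_rot: [-3.141, 0.0, 1.511]
contact_force: [2.0, 0.3, -0.6]
opening: 0.0196
grasp_force: 30.0
shift [53.6, 0.9, -0.5] turn [-0.04, 0.01, 0.12] rows 1.3
```

```bash
python3 -m jog '[[[8,0,0],[0,0,0]],[[19,0,0],[0,0,0]],[[30,0.5,0],[0,0,0]],[[41,0.5,0],[0,0,0]],[[50,0.5,0],[0,0,0]],[[55,0.5,0],[0,0,0]],[[55,0.5,0],[0,0,0]],[[55,0.5,0],[0,0,0]]]';python3 -m jog '[[[0,0,0],[0,0,0]],[[0,0,0],[0,0,0]],[[0,0,0],[0,0,0]],[[0,0,0],[0,0,0]],[[0,0,0],[0,0,0]],[[0,0,-20],[0,0,0]],[[0,0,-60],[0,0,0]],[[0,0,-95],[0,0,0]],[[0,0,-130],[0,0,0]],[[0,0,-150],[0,0,0]]]' 0
python3 - <<'E'
from h import *
im,W=cloud('wrist'); cv2.imwrite('pics/wrist12.png',im); np.save('wrist12.npy',W)
P,C=merged('12',('wrist',))
t=post_at(.1755,.0275)
f=P[box(P,t[0]-.04,t[0]+.04,t[1]-.04,t[1]+.04,.07,.09)]; 
print('post want',t,len(f), cv2.minEnclosingCircle((f[:,:2]*1000).astype(np.float32)) if len(f) else 0)
go([.5188,.3528,.185],down(np.radians(26.5)))
E
```

```text
clock: 37.38
tcp_pos: [0.649, 0.0996, 0.0615]
ee_rot: [-3.141, -0.001, 1.512]
contact_force: [-2.4, 2.6, 1.0]
opening: 0.0191
grasp_force: 30.0
clock: 38.22
tcp_pos: [0.6498, 0.0987, 0.2161]
ee_rot: [3.138, -0.001, 1.511]
contact_force: [0.3, -0.3, -0.0]
opening: 0.0466
grasp_force: 0.0
post want [0.6494322  0.09727086 0.        ] 318 ((648.708984375, 97.22577667236328), 10.007108688354492)
shift [245.6, -147.0, 33.5] turn [0.31, -0.27, 60.06] rows 8.4
```

```bash
python3 -m jog '[[[25,-15,3],[0,0,6]],[[50,-30,6],[0,0,12]],[[75,-45,10],[0,0,18]],[[100,-60,13],[0,0,24]],[[125,-75,16],[0,0,30]],[[150,-90,20],[0,0,36]],[[175,-105,23],[0,0,42]],[[200,-120,26],[0,0,48]],[[225,-134,30],[0,0,54]],[[245,-147,33],[0,0,60]]]'>/dev/null; python3 -m jog '[[[0,0,0],[0,0,0]],[[0,0,0],[0,0,0]],[[0,0,0],[0,0,0]]]' ;  python3 - <<'E'
from h import *
im,W=cloud('wrist'); np.save('wrist13.npy',W);cv2.imwrite('pics/wrist13.png',im)
P,C=merged('13',('wrist',))
print(sfit(P,C,(.459,.322)))
go([.519,.3528,.0345],down(np.radians(26.5)))
E
```

```text
clock: 39.35
tcp_pos: [0.5174, 0.3517, 0.1785]
ee_rot: [-3.142, 0.001, 0.466]
contact_force: [0.2, -0.0, -0.4]
opening: 0.0466
grasp_force: 0.0
(array([0.4583, 0.3221]), np.float32(26.0), 'grip', array([0.5194, 0.352 ]), 'body l', array([-0.0335,  0.0265]), 'w', array([-0.0334,  0.0336]), 'top', np.float64(0.0414))
shift [2.0, -0.6, 144.1] turn [-0.01, 0.04, 0.14] rows 3.5
```

```bash
python3 -m jog '[[[2,0,30],[0,0,0]],[[2,0,65],[0,0,0.3]],[[2,0,100],[0,0,0.5]],[[2,0,128],[0,0,0.5]],[[2,0,140],[0,0,0.5]],[[2,0,144],[0,0,0.5]],[[2,0,144],[0,0,0.5]],[[2,0,144],[0,0,0.5]]]'; python3 -m jog '[[[0,0,0],[0,0,0]],[[0,0,0],[0,0,0]],[[0,0,0],[0,0,0]],[[0,0,0],[0,0,0]],[[0,0,0],[0,0,0]],[[0,0,0],[0,0,0]],[[0,0,0],[0,0,0]],[[0,0,0],[0,0,0]],[[0,0,0],[0,0,0]]]' -1; python3 -m jog '[[[0,0,-4],[0,0,0]],[[0,0,-14],[0,-2,0]],[[0,0,-30],[0,-5,0]],[[0,0,-52],[0,-8,0]],[[0,0,-78],[0,-10,0]],[[0,0,-106],[0,-10,0]],[[0,0,-132],[0,-10,0]],[[0,0,-152],[0,-10,0]],[[0,0,-165],[0,-10,0]],[[0,0,-175],[0,-10,0]]]'; python3 -c "
from h import *
go(pour_level()+[0,0,.01],R.from_euler('ZY',[YH,np.radians(10)])*R.from_euler('x',np.pi))"
```

```text
clock: 40.07
tcp_pos: [0.5198, 0.3532, 0.0365]
ee_rot: [-3.141, -0.001, 0.455]
contact_force: [0.3, 0.7, 0.2]
opening: 0.0463
grasp_force: 0.0
clock: 40.82
tcp_pos: [0.5188, 0.353, 0.0347]
ee_rot: [-3.141, 0.001, 0.455]
contact_force: [0.2, 0.2, 2.8]
opening: 0.0141
grasp_force: 30.0
clock: 41.65
tcp_pos: [0.519, 0.3531, 0.2108]
ee_rot: [-3.141, 0.174, 0.455]
contact_force: [1.1, -0.1, -1.5]
opening: 0.0138
grasp_force: 30.0
shift [-11.9, 489.6, 9.8] turn [5.77, 0.0, 32.88] rows 11.7
```

```bash
python3 -m jog '[[[0,5,0],[0,0,0]],[[0,15,0],[0.4,0,2]],[[-1,31,0],[0.8,0,4]],[[-2,52,0],[1.2,0,7]],[[-3,78,0],[1.7,0,10]],[[-4,106,0],[2.2,0,13]],[[-5,135,0],[2.7,0,16]],[[-6,164,0],[3.2,0,18]],[[-7,193,0],[3.7,0,20]],[[-8,222,0],[4,0,22]]]';python3 -c "
from h import *
go(pour_level()+[0,0,.01],R.from_euler('ZY',[YH,np.radians(10)])*R.from_euler('x',np.pi))"
```

```text
clock: 42.48
tcp_pos: [0.6095, 0.1477, 0.209]
ee_rot: [-3.14, 0.178, 0.061]
contact_force: [0.8, 1.0, -1.8]
opening: 0.0138
grasp_force: 30.0
shift [97.3, 246.7, -11.8] turn [1.79, 0.22, 10.63] rows 6.4
```

```bash
python3 -m jog '[[[11,29,-1],[0.2,0,1]],[[23,58,-3],[0.4,0,2.5]],[[34,87,-4],[0.6,0,4]],[[46,116,-5],[0.8,0,5]],[[57,145,-7],[1.1,0,6.5]],[[68,173,-8],[1.3,0,8]],[[79,200,-9],[1.5,0,9]],[[88,223,-10],[1.7,0,10]],[[94,239,-11],[1.8,0,10.6]],[[97,247,-12],[1.8,0,10.6]]]' >/dev/null;python3 -m jog '[[[0,2,0],[0,0,0]],[[0,2,0],[0,0,0]]]'; python3 -c "
from h import *
pour_rows()"
```

```text
clock: 43.48
tcp_pos: [0.7222, -0.0919, 0.2047]
ee_rot: [-3.141, 0.177, -0.123]
contact_force: [-0.4, 0.2, -1.5]
opening: 0.014
grasp_force: 30.0
0 [ 2.  1. 12.] [-0.  10.1  0.3]
7 [-3.  1. -0.] [-0.  17.1  0.3]
14 [ -9.   1. -11.] [-0.1 24.1  0.3]
21 [-17.   1. -21.] [-0.1 31.1  0.3]
28 [-26.   1. -31.] [-0.1 38.1  0.2]
35 [-36.   1. -39.] [-0.1 45.1  0.2]
42 [-47.   0. -45.] [-0.1 52.1  0.2]
49 [-58.   0. -51.] [-0.1 59.1  0.2]
55 [-69.   0. -54.] [-0.1 65.1  0.2]
60 [-77.   0. -56.] [-0.2 70.1  0.2]
```

```bash
python3 -m jog '[[[1,1,5],[0,5,0]],[[2,1,12],[0,10,0]],[[-3,1,0],[0,17,0]],[[-9,1,-11],[0,24,0]],[[-17,1,-21],[0,31,0]],[[-26,1,-31],[0,38,0]],[[-36,1,-39],[0,45,0]],[[-47,1,-45],[0,52,0]],[[-58,1,-51],[0,59,0]],[[-69,1,-54],[0,65,0]]]';python3 -m jog '[[[-5,0,-8],[0,6,0]],[[-5,0,-8],[0,6,0]],[[-5,0,-8],[0,6,0]],[[-5,0,-8],[0,6,0]],[[-5,0,-8],[0,6,0]],[[-5,0,-8],[0,6,0]],[[-5,0,-8],[0,6,0]],[[-5,0,-8],[0,6,0]]]'>/dev/null; python3 -m jog '[[[0,0,0],[0,0,0]],[[0,0,0],[0,0,0]],[[3,0,8],[0,-6,0]],[[2,0,31],[0,-19,0]],[[-1,0,44],[0,-26,0]],[[-6,0,56],[0,-33,0]],[[-11,0,67],[0,-40,0]],[[-19,0,78],[0,-47,0]],[[-27,0,87],[0,-54,0]],[[-36,0,85],[0,-61,0]]]'; python3 -m jog '[[[0,0,-5],[0,0,0]],[[0,0,-5],[0,0,0]]]' >/dev/null;  python3 - <<'E'
from h import *
s,W=cloud('side'); 
c=get_image('scene')[0]
cv2.imwrite('pics/c14.png',np.hstack([cv2.resize(s[130:250,230:350],(400,400),interpolation=cv2.INTER_CUBIC),cv2.resize(c[140:240,210:310],(400,400),interpolation=cv2.INTER_CUBIC)]))
go([.519,.353,.206],down(np.radians(26)))
E
```

```text
clock: 44.32
tcp_pos: [0.663, -0.0843, 0.2718]
ee_rot: [-3.14, -0.966, -0.123]
contact_force: [0.7, 0.8, -1.5]
opening: 0.0137
grasp_force: 30.0
clock: 45.82
tcp_pos: [0.7122, -0.0919, 0.1972]
ee_rot: [-3.141, -0.077, -0.123]
contact_force: [-0.3, 0.4, -2.2]
opening: 0.014
grasp_force: 30.0
shift [-244.1, -417.7, -23.3] turn [1.43, -4.92, -33.02] rows 11.6
```

View pics/c14.png

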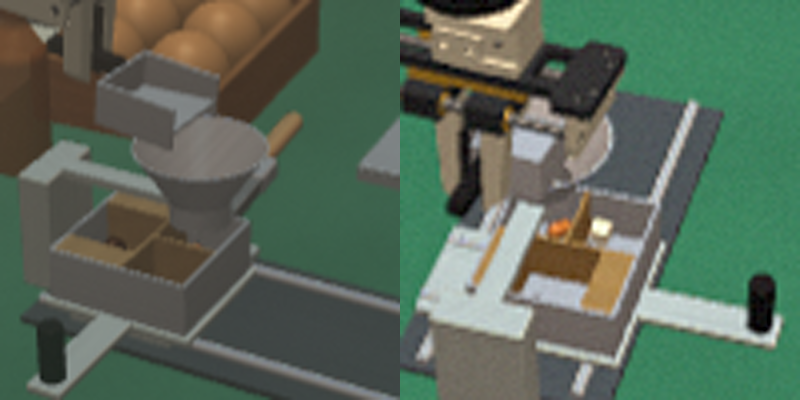

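Right half: an almond lies in the near right cell at (560,228) and a cube in the near left cell at (602,230). The scoop looks empty, so I'll return it.

```bash
python3 -m jog '[[[-9,-16,-3],[0,0,0]],[[-28,-48,-6],[0,-2,-3]],[[-48,-83,-9],[0,-4,-6]],[[-69,-118,-12],[0.4,-5,-10]],[[-89,-152,-14],[0.6,-5,-14]],[[-109,-187,-16],[0.8,-5,-18]],[[-130,-222,-18],[1,-5,-21]],[[-146,-250,-19],[1.2,-5,-23]],[[-157,-268,-19],[1.2,-5,-25]],[[-163,-278,-19],[1.2,-5,-27]]]'>/dev/null;python3 -m jog '[[[0,0,0],[0,0,0]]]'; python3 -c "
from h import *
go([.519,.353,.206],down(np.radians(26)))"
```

```text
clock: 47.0
tcp_pos: [0.5808, 0.2063, 0.2097]
ee_rot: [-3.138, 0.002, 0.353]
contact_force: [0.2, 0.1, -1.4]
opening: 0.0137
grasp_force: 30.0
shift [-7.2, -159.0, 4.2] turn [-0.18, 0.08, -5.75] rows 3.8
```

```bash
python3 -m jog '[[[0,-10,0],[0,0,-1]],[[-1,-30,1],[0,0,-2]],[[-2,-60,2],[0,0,-3]],[[-4,-90,3],[0,0,-4]],[[-5,-118,4],[-0.2,0,-5]],[[-6,-140,4],[-0.2,0,-5.7]],[[-7,-153,4],[-0.2,0,-5.7]],[[-7,-159,4],[-0.2,0,-5.7]],[[-7,-159,4],[-0.2,0,-5.7]]]'>/dev/null;python3 -m jog '[[[0,0,0],[0,0,0]],[[0,0,0],[0,0,0]]]'; python3 -c "
from h import *
go([.519,.353,.0345],down(np.radians(26)))"
```

```text
clock: 47.92
tcp_pos: [0.522, 0.3504, 0.2052]
ee_rot: [3.141, 0.004, 0.447]
contact_force: [-0.2, -0.9, -0.9]
opening: 0.0135
grasp_force: 30.0
shift [-0.8, -3.7, 170.7] turn [0.02, 0.25, -0.4] rows 4.1
```

```bash
python3 -m jog '[[[-1,-2,25],[0,0,0]],[[-1,-3.5,60],[0,0.2,-0.4]],[[-1,-3.5,95],[0,0.2,-0.4]],[[-1,-3.5,130],[0,0.2,-0.4]],[[-1,-3.5,150],[0,0.2,-0.4]],[[-1,-3.5,160],[0,0.2,-0.4]],[[-1,-3.5,166],[0,0.2,-0.4]],[[-1,-3.5,170],[0,0.2,-0.4]],[[-1,-3.5,171],[0,0.2,-0.4]],[[-1,-3.5,171],[0,0.2,-0.4]]]'; python3 -m jog '[[[0,0,0],[0,0,0]],[[0,0,0],[0,0,0]],[[0,0,0],[0,0,0]],[[0,0,0],[0,0,0]],[[0,0,0],[0,0,0]],[[0,0,-10],[0,0,0]],[[0,0,-40],[0,0,0]],[[0,0,-80],[0,0,0]],[[0,0,-120],[0,0,0]],[[0,0,-165],[0,0,0]]]' 0
python3 - <<'E'
from h import *
im,W=cloud('wrist'); np.save('wrist15.npy',W); cv2.imwrite('pics/wrist15.png',im)
P,C=merged('15',('wrist',))
for n,c in [('alm',(.46,.322)),('cub',(.46,.424)),('tru',(.50,.218))]: print(n,sfit(P,C,c))
o=(.458,.321);d=P[np.hypot(P[:,0]-o[0],P[:,1]-o[1])<.02]; A=np.c_[d[:,:2]-o,np.ones(len(d))]; c=np.linalg.lstsq(A,d[:,2],rcond=None)[0]; v=c[:2]; print('floor slope deg',np.degrees(np.arctan(np.linalg.norm(v))),np.degrees(np.arctan2(*v[::-1])))
go(post_at(.1755,.0275)+[0,0,.21],down(YP))
E
```

```text
clock: 48.75
tcp_pos: [0.5188, 0.354, 0.0354]
ee_rot: [-3.141, -0.001, 0.455]
contact_force: [-0.5, -0.5, -0.4]
opening: 0.0136
grasp_force: 30.0
clock: 49.58
tcp_pos: [0.5179, 0.3537, 0.1983]
ee_rot: [3.142, 0.001, 0.455]
contact_force: [0.5, -0.1, -0.7]
opening: 0.0462
grasp_force: 0.0
alm (array([0.4583, 0.3229]), np.float32(26.5), 'grip', array([0.5192, 0.3533]), 'body l', array([-0.0329,  0.0263]), 'w', array([-0.0332,  0.0339]), 'top', np.float64(0.0414))
cub (array([0.4581, 0.4232]), np.float32(22.1), 'grip', array([0.5211, 0.4489]), 'body l', array([-0.0324,  0.0281]), 'w', array([-0.0328,  0.0353]), 'top', np.float64(0.0415))
tru (array([0.5044, 0.2186]), np.float32(19.6), 'grip', array([0.5684, 0.2414]), 'body l', array([-0.0327,  0.0287]), 'w', array([-0.0354,  0.0324]), 'top', np.float64(0.0414))
floor slope deg 8.256536491600045 -154.54536817309796
shift [3.2, 288.3, -2.2] turn [0.22, -0.5, -60.37] rows 8.4
```

```bash
python3 -m jog '[[[0,28,0],[0,0,-6]],[[0,58,-2],[0,0,-12]],[[1,88,-5],[0,0,-18]],[[1,118,-8],[0,0,-24]],[[1,148,-10],[0,0,-30]],[[2,178,-12],[0,0,-36]],[[2,208,-12],[0,0,-42]],[[2,238,-12],[0,0,-48]],[[3,268,-12],[0,0,-54]],[[3,288,-12],[0,-0.4,-60.4]]]' 1 >/dev/null;python3 -m jog '[[[0,0,0],[0,0,0]],[[0,0,0],[0,0,0]],[[0,0,0],[0,0,0]]]'
python3 - <<'E'
from h import *
go(post_at(.1755,.0275)+[0,0,.062],down(YP))
im,W=cloud('wrist')
d=W[np.hypot(W[...,0]-SP[0],W[...,1]-SP[1])<.018]; print('bore z',len(d),np.nanpercentile(d[:,2],[1,50,99]))
E
```

```text
clock: 50.72
tcp_pos: [0.6474, 0.0971, 0.2082]
ee_rot: [-3.137, 0.006, 1.507]
contact_force: [0.2, -0.1, 0.8]
opening: 0.0929
grasp_force: 0.0
shift [1.2, 2.6, 146.2] turn [-0.24, 0.34, -0.12] rows 3.5
bore z 0 nan
  return np.nanmean(a, axis, out=out, keepdims=keepdims)
```

```bash
python3 -m jog '[[[-15,0,0],[0,0,0]],[[-40,0,0],[0,0,0]],[[-40,0,0],[0,0,0]],[[-40,0,0],[0,0,0]]]'
python3 - <<'E'
from h import *
im,W=cloud('wrist')
d=W[np.hypot(W[...,0]-SP[0],W[...,1]-SP[1])<.018]; print('bore z',len(d),np.nanpercentile(d[:,2],[1,50,99]) if len(d) else 0)
m=np.hypot(W[...,0]-SP[0],W[...,1]-SP[1])<.05
print('orange px in funnel', (m&(im[...,2].astype(int)-im[...,0]>70)&(W[...,2]>.085)).sum(), m.sum())
go(post_at(.1755,.0275)+[0,0,.062],down(YP))
E
```

```text
clock: 51.1
tcp_pos: [0.6449, 0.056, 0.2084]
ee_rot: [-3.138, 0.006, 1.508]
contact_force: [-0.7, 0.1, -0.7]
opening: 0.0925
grasp_force: 0.0
bore z 186 [0.03299486 0.04202481 0.04843614]
orange px in funnel 0 7920
shift [41.7, 2.5, 146.1] turn [-0.23, 0.35, -0.02] rows 3.6
```

```bash
python3 -m jog '[[[22,2.5,15],[-0.2,0.3,0]],[[41.5,2.5,40],[-0.2,0.3,0]],[[41.5,2.5,80],[-0.2,0.3,0]],[[41.5,2.5,120],[-0.2,0.3,0]],[[41.5,2.5,140],[-0.2,0.3,0]],[[41.5,2.5,146],[-0.2,0.3,0]],[[41.5,2.5,146],[-0.2,0.3,0]]]'; python3 -m jog '[[[0,0,0],[0,0,0]],[[0,0,0],[0,0,0]],[[0,0,0],[0,0,0]],[[0,0,0],[0,0,0]],[[0,0,0],[0,0,0]],[[0,0,0],[0,0,0]],[[0,0,0],[0,0,0]],[[0,0,0],[0,0,0]],[[0,0,0],[0,0,0]],[[0,0,0],[0,0,0]]]' -1 >/dev/null;python3 -m jog '[[[0,0,0],[0,0,0]],[[0,0,0],[0,0,0]],[[0,0,0],[0,0,0]],[[0,0,0],[0,0,0]],[[0,0,0],[0,0,0]]]';  python3 -c "
from h import *
go(post_at(.0,.0)+[0,0,.062],down(YP))"
```

```text
clock: 51.73
tcp_pos: [0.6488, 0.0976, 0.0605]
ee_rot: [-3.138, 0.001, 1.51]
contact_force: [-0.1, -0.5, 0.0]
opening: 0.0929
grasp_force: 0.0
clock: 52.98
tcp_pos: [0.6495, 0.097, 0.0618]
ee_rot: [-3.141, 0.001, 1.509]
contact_force: [-0.1, 0.1, -0.9]
opening: 0.0194
grasp_force: 30.0
shift [-27.2, -175.6, 0.0] turn [-0.05, 0.06, 0.03] rows 4.3
```

```bash
python3 -m jog '[[[-2,-8,0],[0,0,0]],[[-5,-24,0],[0,0,0]],[[-9,-46,0],[0,0,0]],[[-13,-70,0],[0,0,0]],[[-17,-94,0],[0,0,0]],[[-20,-118,0],[0,0,0]],[[-23,-140,0],[0,0,0]],[[-26,-158,0],[0,0,0]],[[-27,-168,0],[0,0,0]],[[-27,-173,0],[0,0,0]]]';python3 -m jog '[[[0,-1,0],[0,0,0]],[[0,-2,0],[0,0,0]],[[0,-3,0],[0,0,0]],[[0,-4,0],[0,0,0]],[[0,-5,0],[0,0,0]],[[0,-5,0],[0,0,0]]]'
```

```text
clock: 53.82
tcp_pos: [0.4743, 0.0807, 0.062]
ee_rot: [-3.141, 0.001, 1.509]
contact_force: [4.3, -1.3, -6.1]
opening: 0.0195
grasp_force: 30.0
clock: 54.32
tcp_pos: [0.4721, 0.0808, 0.0621]
ee_rot: [3.138, 0.001, 1.509]
contact_force: [19.0, -2.8, -14.6]
opening: 0.0199
grasp_force: 30.0
```

```bash
python3 -m jog '[[[0,2,0],[0,0,0]],[[0,3,0],[0,0,0]],[[0,3,0],[0,0,0]],[[0,3,0],[0,0,0]],[[0,3,0],[0,0,0]],[[0,3,0],[0,0,0]],[[0,3,-30],[0,0,0]],[[0,3,-70],[0,0,0]],[[0,3,-110],[0,0,0]],[[0,3,-150],[0,0,0]]]' 1; python3 -m jog '[[[0,-3,-40],[0,0,0]],[[0,-3,-80],[0,0,0]],[[-40,-3,-120],[0,0,0]],[[-80,-3,-120],[0,0,0]],[[-80,-3,-120],[0,0,0]],[[-80,-3,-120],[0,0,0]]]';python3 - <<'E'
from h import *
im,W=cloud('wrist'); np.save('wrist16.npy',W); cv2.imwrite('pics/wrist16.png',im)
P,C=merged('16',('wrist',))
t=post_at(0,0)
f=P[box(P,t[0]-.04,t[0]+.04,t[1]-.04,t[1]+.04,.07,.09)]
print('post want',t,len(f),cv2.minEnclosingCircle((f[:,:2]*1000).astype(np.float32)) if len(f) else 0)
f=P[box(P,.37,.56,-.15,.02,.068,.083)]; rc=cv2.minAreaRect((f[:,:2]*1000).astype(np.float32)); print('tin',rc,len(f), SP-.145*ex)
s,Ws=cloud('side'); np.save('side16.npy',Ws); cv2.imwrite('pics/side16.png',s)
c,Wc=cloud('scene'); np.save('scene16.npy',Wc); cv2.imwrite('pics/scene16.png',c)
for cam in ('side','scene'):
  P,C=merged('16',(cam,)); l=P[box(P,.4,.62,-.5,-.25,.030,.06)&(C.max(1)<130)]; print('lidh',len(l),cv2.minAreaRect((l[:,:2]*1000).astype(np.float32)))
cv2.imwrite('pics/c16.png',np.hstack([cv2.resize(im,(400,300)),cv2.resize(s[150:262,240:390],(400,300),interpolation=cv2.INTER_CUBIC)]))
E
```

```text
clock: 55.15
tcp_pos: [0.4729, 0.081, 0.2138]
ee_rot: [-3.141, 0.001, 1.509]
contact_force: [0.2, -0.1, 0.8]
opening: 0.0816
grasp_force: 0.0
clock: 55.65
tcp_pos: [0.4655, -0.0005, 0.3331]
ee_rot: [3.141, 0.001, 1.506]
contact_force: [-0.8, 0.8, -0.2]
opening: 0.093
grasp_force: 0.0
post want [0.47256617 0.08069051 0.        ] 186 ((472.23309326171875, 80.18080139160156), 9.81265640258789)
tin ((463.4569091796875, -69.19764709472656), (114.62724304199219, 121.43617248535156), 86.46209716796875) 2543 [ 0.46327823 -0.06902166  0.        ]
lidh 108 ((497.14495849609375, -389.2641296386719), (51.15900421142578, 23.120187759399414), 1.6477916240692139)
lidh 79 ((501.33746337890625, -393.49267578125), (50.4603385925293, 17.988603591918945), 0.2647801637649536)
```

View pics/c16.png

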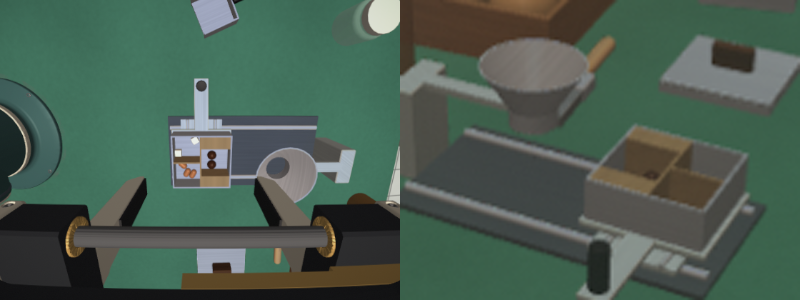

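The wrist view shows two cubes (near left, (185,148)), three almonds (near right, (185,172)) and two truffles (far, (212,160)) in their cells. The lid is at (220,265) and has been shifted, so I'll go and look at it from above.

```bash
python3 -c "
from h import *
go([.44,-.39,.33],down(0))"
```

```text
shift [-392.9, -1.3, 1.6] turn [-0.05, 0.12, 86.47] rows 12.1
```

```bash
python3 -m jog '[[[-39,0,0],[0,0,7]],[[-78,0,0],[0,0,14]],[[-117,0,0],[0,0,21]],[[-156,0,0],[0,0,28]],[[-195,0,0],[0,0,35]],[[-234,0,0],[0,0,42]],[[-273,0,0],[0,0,49]],[[-312,0,0],[0,0,56]],[[-351,0,0],[0,0,63]],[[-393,-1,0],[0,0,70]]]' -0.1 >/dev/null;python3 -m jog '[[[0,0,0],[0,0,7]],[[0,0,0],[0,0,14]],[[0,0,0],[0,0,18]],[[0,0,0],[0,0,18]]]'
python3 - <<'E'
from h import *
im,W=cloud('wrist'); np.save('wrist17.npy',W); cv2.imwrite('pics/wrist17.png',im)
P,C=merged('17',('wrist',))
f=P[box(P,.38,.62,-.50,-.28,.010,.022)]; print('lid',len(f),cv2.minAreaRect((f[:,:2]*1000).astype(np.float32)))
f=P[box(P,.38,.62,-.50,-.28,.036,.055)]; print('handle',len(f),cv2.minAreaRect((f[:,:2]*1000).astype(np.float32)),np.median(f[:,2]))
E
```

```text
clock: 56.97
tcp_pos: [0.4413, -0.3896, 0.3314]
ee_rot: [-3.141, 0.002, -0.029]
contact_force: [-0.4, 0.6, 0.6]
opening: 0.0419
grasp_force: 0.0
lid 7007 ((497.88006591796875, -395.12652587890625), (125.54893493652344, 133.0216522216797), 88.10308837890625)
handle 335 ((497.7802734375, -395.48907470703125), (12.981260299682617, 47.64020919799805), 88.18902587890625) 0.04545085228409546
```

```bash
python3 -c "
from h import *
go([.4979,-.3953,.10],down(np.radians(-1.85)))"
```

```text
shift [57.1, 4.4, 231.6] turn [0.0, 0.09, 0.48] rows 5.7
```

```bash
python3 -m jog '[[[10,1,35],[0,0,0]],[[20,2,75],[0,0,0.5]],[[35,4,115],[0,0,0.5]],[[48,4,155],[0,0,0.5]],[[57,4.5,190],[0,0,0.5]],[[57,4.5,215],[0,0,0.5]],[[57,4.5,231],[0,0,0.5]],[[57,4.5,231],[0,0,0.5]],[[57,4.5,231],[0,0,0.5]],[[57,4.5,231],[0,0,0.5]]]'>/dev/null; python3 -m jog '[[[0,0,0],[0,0,0]]]'; python3 -c "
from h import *
go([.4979,-.3953,.0375],down(np.radians(-1.85)))"
```

```text
clock: 57.93
tcp_pos: [0.4978, -0.3969, 0.1034]
ee_rot: [3.139, -0.001, -0.034]
contact_force: [-0.5, -0.2, 0.7]
opening: 0.0418
grasp_force: 0.0
shift [-0.0, -1.8, 65.9] turn [0.15, -0.07, -0.11] rows 1.6
```

```bash
python3 -m jog '[[[0,-1,25],[0,0,0]],[[0,-1.5,50],[0,0,0]],[[0,-1.5,61],[0,0,0]],[[0,-1.5,65],[0,0,0]],[[0,-1.5,65],[0,0,0]],[[0,-1.5,65],[0,0,0]]]'; python3 -m jog '[[[0,0,0],[0,0,0]],[[0,0,0],[0,0,0]],[[0,0,0],[0,0,0]],[[0,0,0],[0,0,0]],[[0,0,0],[0,0,0]],[[0,0,0],[0,0,0]],[[0,0,0],[0,0,0]],[[0,0,0],[0,0,0]]]' -1; python3 -m jog '[[[0,0,-10],[0,0,0]],[[0,0,-30],[0,0,0]],[[0,0,-60],[0,0,0]],[[0,0,-95],[0,0,0]],[[0,0,-130],[0,0,0]],[[0,0,-150],[0,0,0]],[[0,0,-155],[0,0,0]],[[0,0,-155],[0,0,0]]]'; python3 -c "
from h import *
go([.4634,-.069,.19],down(PHI))"
```

```text
clock: 58.43
tcp_pos: [0.4976, -0.3957, 0.038]
ee_rot: [3.14, -0.0, -0.035]
contact_force: [0.9, -0.4, 0.5]
opening: 0.0416
grasp_force: 0.0
clock: 59.1
tcp_pos: [0.4972, -0.3953, 0.0368]
ee_rot: [3.14, 0.001, -0.035]
contact_force: [-1.0, 1.6, 6.4]
opening: 0.0137
grasp_force: 30.0
clock: 59.77
tcp_pos: [0.4975, -0.3953, 0.1929]
ee_rot: [3.139, -0.001, -0.035]
contact_force: [-0.4, -0.2, -3.5]
opening: 0.0138
grasp_force: 30.0
shift [-45.6, -324.9, 2.0] turn [0.14, -0.06, 1.53] rows 7.9
```

```bash
python3 -m jog '[[[-8,-6,0],[0,0,0]],[[-22,-22,0],[0,0,0.5]],[[-36,-50,0],[0,0,1]],[[-44,-85,0],[0,0,1.5]],[[-46,-122,0],[0,0,1.5]],[[-46,-160,1],[0,0,1.5]],[[-46,-198,1],[0,0,1.5]],[[-46,-236,2],[0,0,1.5]],[[-46,-272,2],[0,0,1.5]],[[-46,-300,2],[0,0,1.5]]]';python3 -m jog '[[[0,-13,0],[0,0,0]],[[0,-21,0],[0,0,0]],[[0,-25,0],[0,0,0]],[[0,-25,0],[0,0,0]],[[0,-25,0],[0,0,0]]]'
python3 - <<'E'
from h import *
go([.4628,-.069,.125],down(PHI))
im,W=cloud('wrist'); np.save('wrist18.npy',W); cv2.imwrite('pics/wrist18.png',im)
P,C=merged('18',('wrist',))
z0=get_state()['tcp_pos'][2]-.0368
f=P[box(P,.38,.56,-.16,.02,z0+.006,z0+.022)]; print('lid',len(f),z0,cv2.minAreaRect((f[:,:2]*1000).astype(np.float32)))
s,W=cloud('side'); np.save('side18.npy',W); cv2.imwrite('pics/side18.png',s)
P,C=merged('18',('side',)); f=P[box(P,.37,.56,-.16,.03,z0+.010,z0+.020)]; print('lid side',len(f),cv2.minAreaRect((f[:,:2]*1000).astype(np.float32)))
E
```

```text
clock: 60.6
tcp_pos: [0.4603, -0.091, 0.1867]
ee_rot: [3.141, 0.004, -0.061]
contact_force: [0.9, -0.1, -2.6]
opening: 0.0138
grasp_force: 30.0
clock: 61.02
tcp_pos: [0.4631, -0.0693, 0.1885]
ee_rot: [3.14, 0.002, -0.062]
contact_force: [0.5, -0.3, -2.7]
opening: 0.0136
grasp_force: 30.0
shift [-0.2, -0.3, 63.5] turn [0.07, 0.1, 0.0] rows 1.5
lid 24740 0.15189863713503315 ((474.2224426269531, -70.91761779785156), (125.37189483642578, 111.62532806396484), 86.4646987915039)
lid side 1215 ((463.22894287109375, -67.37095642089844), (131.53492736816406, 135.82032775878906), 87.5073471069336)
```

```bash
python3 -m jog '[[[0,-0.3,20],[0,0,0]],[[0,-0.3,45],[0,0,0]],[[0,-0.3,60],[0,0,0]],[[0,-0.3,65],[0,0,0]],[[0,-0.3,70],[0,0,0]],[[0,-0.3,74],[0,0,0]],[[0,-0.3,77],[0,0,0]],[[0,-0.3,80],[0,0,0]],[[0,-0.3,80],[0,0,0]]]'; python3 -m jog '[[[0,0,2],[0,0,0]],[[0,0,4],[0,0,0]],[[0,0,5.5],[0,0,0]],[[0,0,6],[0,0,0]],[[0,0,6],[0,0,0]]]'
```

```text
clock: 61.87
tcp_pos: [0.4634, -0.0685, 0.1091]
ee_rot: [3.141, 0.001, -0.062]
contact_force: [-0.3, -0.0, -3.6]
opening: 0.0139
grasp_force: 30.0
clock: 62.28
tcp_pos: [0.4633, -0.0684, 0.1031]
ee_rot: [3.141, 0.001, -0.061]
contact_force: [-1.2, 0.2, -1.2]
opening: 0.0136
grasp_force: 30.0
```

```bash
python3 -m jog '[[[0,0,1],[0,0,0]],[[0,0,1.5],[0,0,0]],[[0,0,1.5],[0,0,0]]]'; python3 -m jog '[[[0,0,0],[0,0,0]],[[0,0,0],[0,0,0]],[[0,0,0],[0,0,0]],[[0,0,0],[0,0,0]],[[0,0,0],[0,0,0]],[[0,0,-20],[0,0,0]],[[0,0,-60],[0,0,0]],[[0,0,-100],[0,0,0]],[[0,0,-140],[0,0,0]],[[-40,0,-180],[0,0,0]]]' -0.2; python3 -m jog '[[[-20,0,-40],[0,0,0]],[[-40,0,-60],[0,0,0]],[[-40,0,-60],[0,0,0]]]'
python3 - <<'E'
from h import *
im,W=cloud('wrist'); np.save('wrist19.npy',W); cv2.imwrite('pics/wrist19.png',im)
P,C=merged('19',('wrist',))
f=P[box(P,.37,.56,-.16,.03,.074,.088)]; print('lid',cv2.minAreaRect((f[:,:2]*1000).astype(np.float32)))
A=np.c_[f[:,:2]-[.4634,-.069],np.ones(len(f))]; k=f[:,2]>.077; print(np.linalg.lstsq(A[k],f[k,2],rcond=None)[0], 'expect top .081',np.percentile(f[:,2],[5,50,95]))
t=post_at(0,0); f=P[box(P,t[0]-.04,t[0]+.04,t[1]-.04,t[1]+.04,.07,.09)]
print('post want',t,cv2.minEnclosingCircle((f[:,:2]*1000).astype(np.float32)) if len(f) else 0)
s=get_image('side')[0]; c=get_image('scene')[0]
cv2.imwrite('pics/c19.png',np.hstack([cv2.resize(s[150:390,140:380],(400,400),interpolation=cv2.INTER_CUBIC),cv2.resize(c[130:290,200:440],(400,400))]))
E
```

```text
clock: 62.53
tcp_pos: [0.4634, -0.0685, 0.1018]
ee_rot: [3.141, 0.001, -0.061]
contact_force: [0.1, -0.3, -1.8]
opening: 0.0139
grasp_force: 30.0
clock: 63.37
tcp_pos: [0.4359, -0.0666, 0.2739]
ee_rot: [3.141, -0.0, -0.061]
contact_force: [1.3, -0.6, 0.2]
opening: 0.0371
grasp_force: 0.0
clock: 63.62
tcp_pos: [0.3926, -0.0639, 0.3372]
ee_rot: [3.139, -0.007, -0.062]
contact_force: [0.2, 0.9, 1.6]
opening: 0.0372
grasp_force: 0.0
lid ((463.67535400390625, -69.83366394042969), (125.91802978515625, 131.3426055908203), 86.61205291748047)
[ 0.00136254 -0.00022745  0.0807338 ] expect top .081 [0.07940314 0.08074271 0.08212355]
post want [0.47256617 0.08069051 0.        ] ((472.63079833984375, 79.3155517578125), 10.098007202148438)
```

View pics/c19.png

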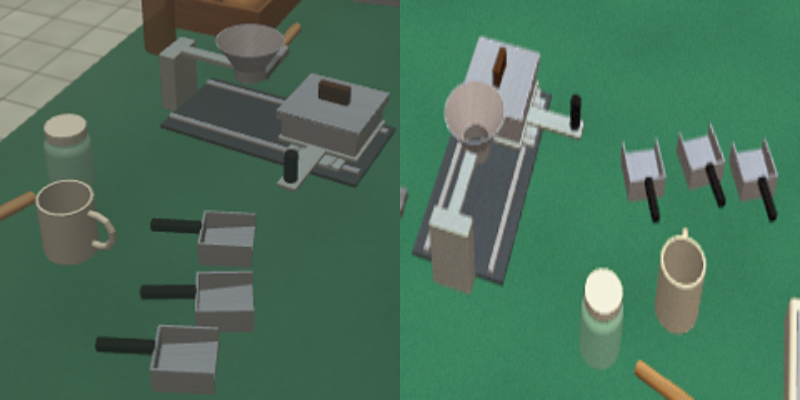

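The lid lies flat with its top at 80.7 mm (81 expected). The carriage is at its stop, and the three empty scoops stand level at (230,235), (225,300) and (185,355). The jar, mug and brush were not touched.

```bash
python3 -c "
from station import *
print(job_done())"
```

```text
the job is handed in; nothing more can be done
None
```

I handed the job in at about 64 s on the robot clock, with no result reported back: 2 truffles, 2 cubes and 3 almonds are in their compartments in the order asked, the scoops are empty and level, the carriage is fully out, the lid is seated, and the jar, mug and brush were not touched.

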